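# Uncap the actuators and index them round

### The arm

A 7-joint arm with a two-finger parallel gripper is mounted at the origin on the work surface. World frame = base frame: x ahead of the robot, y to its left, z up, the work surface at z = 0. Lengths are in mm, angles in rad, forces in N, time in s.
With the tool pointing down it reaches from about 400 to 875 mm from the base axis. Payload 4.4 kg.
Tool frame: the origin (TCP) lies on the centre line of the jaws, within the pads' length; the fingertips stand 14 mm ahead of it and the grasp point (between the pads) lies 5 mm behind it (tips_ahead is the distance from the TCP to the fingertips, in mm); z points along the fingers, y is the line along which they close (so a half turn about z gives the same grasp; the last joint's range is limited). The gripper opens to 85 mm and grips with 20 to 120 N. Pads are 22 mm wide; open, the fingers measure 114 mm over their backs; the gripper's body (76 mm by 85 mm) begins 54 mm behind the grasp point. The pads swing forward as they close: fully open they stand 13 mm farther back than shut.
Start: joints at [-1.191, 0.628, 0.038, 1.517, -0.027, 0.996, -0.02], TCP at [280.247, 586.498, 245.313] pointing down, gripper open.
Joint ranges: [-3.06, 3.06], [-0.37, 2.12], [-1.25, 1.32], [0.18, 2.47], [-1.1, 4.24], [0.23, 1.98], [-2.94, 2.94]. Speed limits (rad/s): [2.57, 2.57, 3.14, 3.14, 3.14, 3.14, 3.14].

### API

Orientations are given as [roll, pitch, yaw] about the fixed x, y, z axes, in that order (R = Rz(yaw) Ry(pitch) Rx(roll)).
In Python, from cell import * gives the robot as it stands.
- The arm moves only by the tool move_arm, never from a script. Its argument "rows" is text: rows parted by semicolons, each of 7 numbers parted by spaces: the shift along the tool's x, y, z scaled (see below), then the turn, a rotation vector about the tool's x, y, z scaled (see below), then the closure, from -1 (fully open) to 1 (shut). A call has 1 to 12 rows; each row is the pose to reach, as a shift and turn from the pose commanded when the call began, along the tool's axes at that moment; what a row does not reach only later rows make up. The controller multiplies each number of a shift by 0.3 m and each number of a turn by pi/2 rad. A row lasts 1/12 s, in which the tool goes at most 41.7 mm and 7.16 degrees, less where a joint would pass 70% of its speed; a pose out of reach is approached as far as the arm can. A call with a number of a shift or a turn outside -1 to 1 is refused whole. A call with a gripper value outside its range is refused whole. The fingers move at their own pace and stop on an object; the grip force is fixed at half the most. Time passes only in rows, so rows that repeat a pose let the fingers close. It gives the time, the measured TCP pose, the force, the opening and the grip force at its end, in the units of the state.
- read_state(): the state, without advancing time (a new reading comes with each control period).
- get_image(name): name is "scene" or "top"; returns a dict with "img" (420x560x3 uint8, red, green, blue), "vfov" (degrees; the focal length in pixels is half the picture's height over the tangent of half this angle, whatever the lens; pixels are square), "cx", "cy" (the principal point, pixels), "extrinsics" (4x4, takes a point from camera to world coordinates). Camera axes: x right, y up, looking along -z (the intrinsics and any distortion apply to the point x, -y, -z); pixel columns grow to the right and rows downward; lengths in mm; the calibration is good to about 2 mm. A picture is of the moment at which its call begins. There is no depth.
- finish_job(): hands the job in; it is judged then, once.
The state is a dict: "clock": time; "qpos": joint angles; "qd": joint speeds; "tau": joint torques, N m; "eef_pos": TCP position; "tool_rot": TCP orientation; "force": force on the tool from outside, world axes, zero at the start; "torque": the same for the moment, N m; "width": finger opening in mm; "gripper_force": force on a finger pad.
Only numpy, scipy, OpenCV 4.12 (cv2) and the standard library are available. Lean on these libraries where they do the work, as an engineer would, in place of code of your own. Each camera call takes 0.05 s, during which the arm holds its last target. There are 200 camera calls.

### The job

Get the actuators on the index table ready for the screwdriver: tip the lid of the cap tub up by its black grip, with its back edge still resting on the tub, then lift it off and lay it flat on the rubber mat; lift every dust cap off its actuator and stand it upright in a free compartment of the tub, leaving the index table where it is until all caps are in. Then put the lid back on the tub so that it sits flush all round, and turn the index table by its upright post a quarter turn counter-clockwise seen from above, right up to its stop; let go of everything and do not disturb the spare actuator or the screwdriver on the bench.

Things in the scene. Friction and masses are not known exactly. Their poses are not given: they have to be found in the camera images.
- cap0: loose white plastic dust cap: a hollow skirt 44 mm across and 22 mm high, open below (inside 34 mm across, 17 mm deep), with a solid round stem 24 mm across on top up to 50 mm; grip it by the stem. Origin: centre of its underside, z up. At the start it sits over the 28 mm wide, 14 mm high neck of an actuator on the index table. None if this cap is absent in this run
- cap1: loose white plastic dust cap: a hollow skirt 44 mm across and 22 mm high, open below (inside 34 mm across, 17 mm deep), with a solid round stem 24 mm across on top up to 50 mm; grip it by the stem. Origin: centre of its underside, z up. At the start it sits over the 28 mm wide, 14 mm high neck of an actuator on the index table. None if this cap is absent in this run
- cap2: loose white plastic dust cap: a hollow skirt 44 mm across and 22 mm high, open below (inside 34 mm across, 17 mm deep), with a solid round stem 24 mm across on top up to 50 mm; grip it by the stem. Origin: centre of its underside, z up. At the start it sits over the 28 mm wide, 14 mm high neck of an actuator on the index table. None if this cap is absent in this run
- cap3: loose white plastic dust cap: a hollow skirt 44 mm across and 22 mm high, open below (inside 34 mm across, 17 mm deep), with a solid round stem 24 mm across on top up to 50 mm; grip it by the stem. Origin: centre of its underside, z up. At the start it sits over the 28 mm wide, 14 mm high neck of an actuator on the index table. None if this cap is absent in this run
- tub: fixed grey tub, 172 x 172 mm, 70 mm high, walls 4 mm, floor 5 mm thick, open on top; cross dividers 4 mm thick, their top 25 mm above the bench, make 2 x 2 compartments of 80 x 80 mm with centres at x, y = +-42 mm in its frame. Origin: centre of its underside
- lid: loose aluminium lid of the tub, a plate 184 x 184 x 5 mm with a lip 8 mm deep below it, 156 mm square outside (4 mm play in the tub). Origin: centre of the plate's underside, 70 mm above the tub's origin when it sits on the tub; z up; its x axis points from the grip to the back edge
- lid_grip (a point): top of the lid's black upright grip, a plate 12 mm thick (along the lid's x), 50 mm wide (along its y) and 35 mm tall, standing 70 mm from the lid's centre on the -x side; this point is the middle of its top edge, 40 mm above the plate's underside
- lid_back (a point): middle of the lid's back edge, across from the grip, at the plate's underside
- mat: fixed black rubber mat, 230 x 230 x 4 mm, for laying the lid on (the lid then rests on its lip). Origin: centre of its underside
- index_base: fixed round base of the index table; origin at the centre of its underside, on the turning axis (vertical). On it a round platter 260 mm across, top 50 mm above the bench, carries four clamped actuators (steel cans 60 mm across, shoulder 100 mm and neck top 114 mm above the bench) on a circle of radius 72 mm, not all with a cap
- platter (a joint): angle of the index table's platter in rad: 0 at the start, grows counter-clockwise seen from above, stop at 1.571; stiff, it stays where it is left (about 4 N at the post)
- post (a point): top centre of the upright steel post on the platter, 18 mm thick and 90 mm tall, its top 140 mm above the bench, 115 mm from the turning axis; moves with the platter
- spare_unit: bystander: a spare actuator without cap standing on the bench, 60 mm across, 64 mm high; leave it alone. Origin: centre of its underside
- driver: bystander: a screwdriver lying on the bench; leave it alone
Mind the look-alikes: they are no part of the job. Leave any blue or brown look-alike of the cap1 alone. Leave any red look-alike of the cap3 alone.

How it is judged:
By the outcome, as a careful person would: the job done as asked, in the order asked, and still so for the second after the job is handed in, with the robot touching nothing.
Of cap0, cap1, cap2, cap3 only 3 to 4 are there at a start; the rules pass over those that are not, and their reading is None.
At some moment in a run one of lid may be knocked a few centimetres aside while the robot is not near it.
It also fails if it takes over 208 s, if anything falls off the work surface, if the arm or the gripper's body presses on something with over 40 N, if the wrist force passes 120 N, or if a joint passes its speed limit or range.

## Working session

There is one attempt and no reset: what is moved stays moved. The work goes in short steps, Python scripts to look and compute and a tool call to move; the robot and the scene stay as the last step left them, time stands still between calls to the robot, and variables do not carry over. Pictures are saved under pics/ and viewed, at most 14 in all, crops included, and the job is handed in when it is done.

Besides the shell and the picture viewer there is one more tool, called after "Emit:" as name(argument=value, ...) on one line, values as JSON. move_arm: Moves the arm, as the interface text tells. Its arguments: {"type":"object","properties":{"rows":{"type":"string"}},"required":["rows"]}

```bash
mkdir -p pics; ls
cat > h.py <<'E'
from cell import *
import numpy as np, cv2
def grab(n):
    g=get_image(n); return g
def save(g,fn,crop=None,s=1):
    im=g["img"][:,:,::-1]
    if crop: x0,y0,x1,y1=crop; im=im[y0:y1,x0:x1]
    cv2.imwrite("pics/"+fn,cv2.resize(im,None,fx=s,fy=s,interpolation=cv2.INTER_CUBIC))
def foc(g): return 210/np.tan(np.radians(g["vfov"])/2)
def ray(g,u,v):
    f=foc(g);E=np.array(g["extrinsics"]);d=np.array([(u-g["cx"])/f,-(v-g["cy"])/f,-1.])
    return E[:3,3],E[:3,:3]@d
def onz(g,u,v,z):
    o,d=ray(g,u,v); return o+d*(z-o[2])/d[2]
def proj(g,p):
    E=np.array(g["extrinsics"]);q=E[:3,:3].T@(np.array(p)-E[:3,3]);f=foc(g)
    return np.array([g["cx"]+f*q[0]/-q[2],g["cy"]-f*q[1]/-q[2]])
E
python3 - <<'E'
from h import *
for n in("scene","top"):
    g=grab(n);save(g,n+"0.png",None,1.42);print(n,g["vfov"],g["cx"],g["cy"],[k for k in g]);print(np.round(g["extrinsics"],3))
print(read_state())
E
```

```text
pics
scene 42.22147232650542 275.2638183551043 217.7122246578616 ['img', 'vfov', 'cx', 'cy', 'extrinsics']
[[ 6.410000e-01 -4.860000e-01  5.940000e-01  1.494376e+03]
 [ 7.670000e-01  3.900000e-01 -5.090000e-01 -8.207620e+02]
 [ 1.600000e-02  7.820000e-01  6.230000e-01  1.117979e+03]
 [ 0.000000e+00  0.000000e+00  0.000000e+00  1.000000e+00]]
top 45.22925476718342 282.49333281300267 214.57477760787538 ['img', 'vfov', 'cx', 'cy', 'extrinsics']
[[ 2.80000e-02  9.81000e-01 -1.94000e-01  2.93993e+02]
 [-9.99000e-01  2.40000e-02 -2.70000e-02 -1.41390e+01]
 [-2.20000e-02  1.95000e-01  9.81000e-01  1.27562e+03]
 [ 0.00000e+00  0.00000e+00  0.00000e+00  1.00000e+00]]
{'clock': 0.1, 'qpos': array([-1.19079713,  0.62923846,  0.03846871,  1.51825889, -0.02700933,
        0.99630643, -0.02003167]), 'qd': array([-2.33085668e-03, -7.26818875e-05, -9.30859654e-04, -9.37671311e-04,
        7.81871578e-05,  8.97511842e-05,  4.34771834e-04]), 'tau': array([ 3.66865905e-03, -5.64526427e+01,  1.23052485e+00, -1.93972725e+01,
        1.12929312e-02,  5.45696690e-03, -6.41665324e-06]), 'eef_pos': array([280.01909508, 586.00167395, 244.49421424]), 'tool_rot': array([-3.13990025e+00,  2.23948830e-05,  2.69573756e+00]), 'force': array([ 0.58762979, -0.40226044, -0.1382159 ]), 'torque': array([-0.00347518,  0.00344486, -0.01089142]), 'gripper_force': 0.0, 'width': 85.3897369810488}
```

View pics/scene0.png

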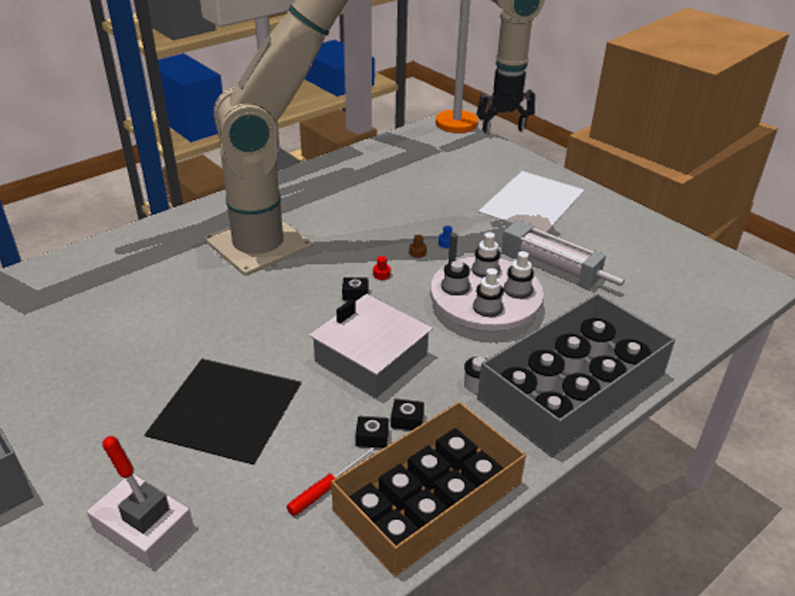

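View pics/top0.png

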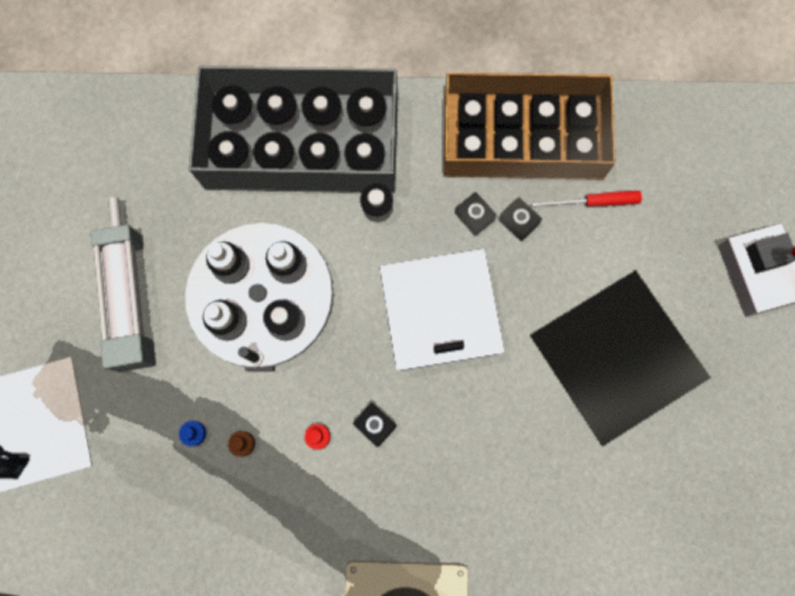

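The top view (zoomed ×1.42) shows these candidates:
- **White caps on the platter:** (220,252), (281,250) and (214,317). The fourth actuator at (284,318) shows only a bare neck, so one cap is absent.
- **Cap look-alikes, not to be used:** blue (192,433), brown (241,443) and red (317,436).
- **Lid and grip:** lid (442,309), grip (449,347).
- **Post and mat:** post (250,353), mat (620,357).
- **Bystanders:** spare actuator (376,200) and driver (600,200). The steel-necked black blocks and the boxed units are also not part of the job.

Next I measure these and check one close crop.

```bash
cat > meas.py <<'E'
from h import *
def lidquad(g,z=75,box=(255,165,365,270),thr=190):
    im=g["img"].astype(int);m=(im.min(2)>thr).astype(np.uint8)
    k=np.zeros_like(m);k[box[1]:box[3],box[0]:box[2]]=1;m=cv2.morphologyEx(m*k,cv2.MORPH_CLOSE,np.ones((13,13)))
    c=max(cv2.findContours(m,0,2)[0],key=cv2.contourArea)
    P=np.array([onz(g,u,v,z)[:2] for u,v in c[:,0]],np.float32)
    return cv2.minAreaRect(P)
E
python3 - <<'E'
from meas import *
t=grab("top");s=grab("scene")
print("lid",lidquad(t))
im=t["img"].astype(int)
m=((im.max(2)<50)).astype(np.uint8)
n,l,st,c=cv2.connectedComponentsWithStats(m)
for i in range(1,n):
    if st[i,4]>60: print("dark",st[i],np.round(c[i],1))
    if st[i,4]>3000:
        ct=max(cv2.findContours((l==i).astype(np.uint8),0,2)[0],key=cv2.contourArea)
        print("mat",cv2.minAreaRect(np.array([onz(t,u,v,4)[:2] for u,v in ct[:,0]],np.float32)))
save(t,"c1.png",(125,150,365,270),3.3)
save(s,"c2.png",(210,155,400,290),4.2)
E
```

```text
lid ((528.2164916992188, -48.79948425292969), (183.6494140625, 183.2905731201172), 10.9766845703125)
dark [ 136   49  140   69 4503] [195.9  73.6]
mat ((905.4524536132812, 239.2380828857422), (199.79110717773438, 372.0966491699219), 0.062009360641241074)
dark [323  65  19  46 560] [331.4  88. ]
dark [349  66  19  45 553] [357.2  87.7]
dark [374  66  20  45 515] [382.   84.9]
dark [399  66  20  36 376] [407.1  80.8]
dark [178  93  29  26 456] [192.8 106.5]
dark [211  93  28  26 456] [224.8 107.2]
dark [243  94  27  26 454] [256.5 107.6]
dark [ 137  121  141   32 1386] [217.4 129.8]
dark [148 173  23  21 125] [162.9 185.6]
dark [189 173  23  21 115] [203.6 186.5]
dark [526 172  13  19 127] [531.9 181.5]
dark [ 375  192  109   89 5459] [429.3 238.9]
mat ((485.6163330078125, -353.6543884277344), (171.9796142578125, 224.7058563232422), 32.986061096191406)
dark [146 213  23  23 127] [161.1 226.2]
dark [186 212  25  24 291] [198.9 224. ]
dark [100 237   9  19 105] [103.9 246.5]
dark [306 241  20   7  86] [315.7 244.1]
dark [250 285  28  28 284] [263.9 298.6]
dark [  0 315  20  21 261] [  7.7 326.8]
dark [271 415  28   5 100] [284.7 417.5]
```

View pics/c1.png

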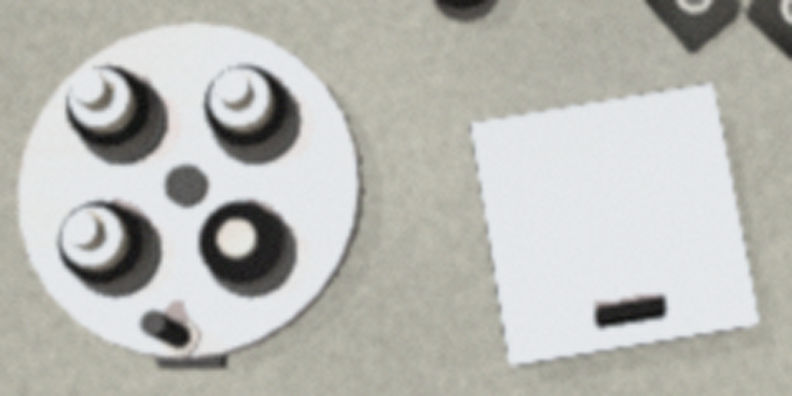

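View pics/c2.png

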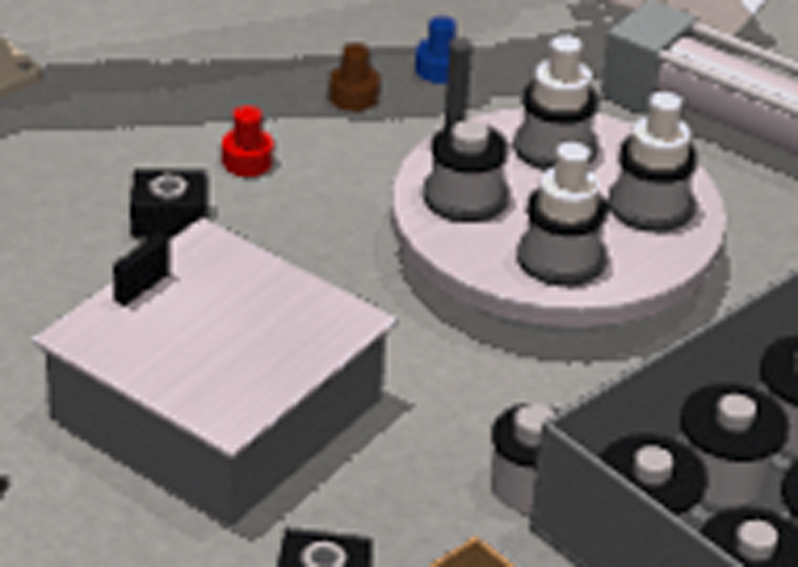

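The crops confirm three white-capped actuators and one bare one. Stem tops in c1 are A (93,88), B (237,90) and C (85,232), with the post top at (155,324). In c2 they are A (665,101), B (572,152), C (566,44) and post (460,46). The lid grip stands near the edge on the robot's side, at c1 (630,311).

Run:
```python
from meas import *
t=grab("top");s=grab("scene")
def tri(a,b):
    (o1,d1),(o2,d2)=ray(t,*a),ray(s,*b)
    d1/=np.linalg.norm(d1);d2/=np.linalg.norm(d2)
    k=np.linalg.lstsq(np.c_[d1,-d2],o2-o1,rcond=None)[0]
    p,q=o1+d1*k[0],o2+d2*k[1];return (p+q)/2,np.linalg.norm(p-q)
P=lambda x,y:(125+x/3.3,150+y/3.3)
Q=lambda x,y:(210+x/4.2,155+y/4.2)
for n,a,b,z in(("A",(93,88),(665,101),150),("B",(237,90),(572,152),150),("C",(85,232),(566,44),150),("post",(155,324),(460,46),140)):
    print(n,*tri(P(*a),Q(*b)),"onz top",onz(t,*P(*a),z),"onz scene",onz(s,*Q(*b),z))
print("hub",onz(t,*P(187,186),50))
im=t["img"].astype(int)
m=(im.min(2)>175).astype(np.uint8);k=np.zeros_like(m);k[150:270,122:240]=1
m=cv2.morphologyEx(m*k,cv2.MORPH_CLOSE,np.ones((25,25)))
ct=max(cv2.findContours(m,0,2)[0],key=cv2.contourArea)
print("platter",cv2.minEnclosingCircle(np.array([onz(t,u,v,50)[:2] for u,v in ct[:,0]],np.float32)))
# grip top dark blob
print("grip",onz(t,*P(628,306),110),onz(t,315.7,244.1,110))
m=((im.max(2)<95)).astype(np.uint8);k=np.zeros_like(m);k[180:325,368:510]=1
ct=max(cv2.findContours(m*k,0,2)[0],key=cv2.contourArea)
print("mat",cv2.minAreaRect(np.array([onz(t,u,v,4)[:2] for u,v in ct[:,0]],np.float32)))
r=lidquad(t);print("lid",r,cv2.boxPoints(r))
```

```text
A [602.69062597 323.69967118 147.54012726] 6.950623906333603 onz top [599.7435432  319.99914822 150.        ] onz scene [605.69123549 324.90387914 150.        ]
B [603.99470792 221.99850533 146.84605733] 7.925931857931355 onz top [600.57142707 218.05729323 150.        ] onz scene [607.98189204 222.96371855 150.        ]
C [499.7661398  322.02939085 146.52252355] 8.324838497546308 onz top [496.56108349 317.43797042 150.        ] onz scene [504.27418035 322.68884304 150.        ]
post [437.44009078 270.42600886 134.39935847] 5.701967366480837 onz top [435.04082813 266.62612766 140.        ] onz scene [444.25757236 267.26039816 140.        ]
hub [551.8243031  272.04456908  50.        ]
platter ((554.4371948242188, 255.17063903808594), 160.48085021972656)
grip [460.12375855 -60.41900516 110.        ] [456.92564215 -61.39240871 110.        ]
mat ((463.44720458984375, -367.810546875), (228.5154571533203, 228.9969482421875), 32.827857971191406)
lid ((528.1822509765625, -48.686607360839844), (183.62527465820312, 183.50997924804688), 10.9766845703125) [[ 420.57834    23.907701]
 [ 455.52036  -156.2449  ]
 [ 635.78613  -121.280914]
 [ 600.8441     58.87169 ]]
```

```bash
cat > pl.py <<'E'
from h import *
from scipy.spatial.transform import Rotation as Ro
def down(yaw): return Ro.from_euler("xyz",[np.pi,0,yaw])
def plan(p,R,st=None):
    st=st or read_state();R0=Ro.from_euler("xyz",st["tool_rot"])
    d=R0.inv().apply(np.array(p)-st["eef_pos"])/300; w=(R0.inv()*R).as_rotvec()/(np.pi/2)
    print("shift",np.round(d,4),"turn",np.round(w,4)); return d,w
E
python3 - <<'E'
from pl import *
plan([459.5,-62,250],down(1.762))
s=grab("scene")
for c in ([420.6,23.9,75],[455.5,-156.2,75],[635.8,-121.3,75],[600.8,58.9,75],[459.5,-62,110]): print(np.round(proj(s,c),1))
E
```

```text
shift [-1.4712 -1.6922 -0.0158] turn [-3.000e-04  2.000e-04  5.945e-01]
[257.1 206.4]
[216.5 235.1]
[264.2 262.7]
[303.6 230.5]
[242.6 214.1]
```

Emit:
move_arm(rows="-0.74 -0.85 0 0 0 0.3 -1;-0.74 -0.85 0 0 0 0.3 -1;-0.74 -0.85 0 0 0 0.3 -1;-0.74 -0.85 0 0 0 0.3 -1;-0.74 -0.85 0 0 0 0.3 -1;-0.74 -0.85 0 0 0 0.3 -1;-0.74 -0.85 0 0 0 0.3 -1;-0.74 -0.85 0 0 0 0.3 -1;-0.74 -0.85 0 0 0 0.3 -1;-0.74 -0.85 0 0 0 0.3 -1")

```text
clock: 1.18
eef_pos: [371.6, 257.8, 245.7]
tool_rot: [3.141, 0.001, 2.218]
force: [-0.2, 0.7, 0.2]
width: 85.3
gripper_force: 0.0
```

Run:
```python
from pl import *
plan([459.5,-62,170],down(1.762))
from meas import *
print(lidquad(grab("top")))
```

```text
shift [-1.0269 -0.4093  0.253 ] turn [2.000e-04 4.000e-04 2.905e-01]
((529.1444091796875, -48.34429931640625), (185.6446990966797, 187.43736267089844), 10.976690292358398)
```

Emit:
move_arm(rows="-0.98 -0.4 0.24 0 0 0.29 -1;-0.98 -0.4 0.24 0 0 0.29 -1;-0.98 -0.4 0.24 0 0 0.29 -1;-0.98 -0.4 0.24 0 0 0.29 -1;-0.98 -0.4 0.24 0 0 0.29 -1;-0.98 -0.4 0.24 0 0 0.29 -1;-0.98 -0.4 0.24 0 0 0.29 -1;-0.98 -0.4 0.24 0 0 0.29 -1;-0.98 -0.4 0.24 0 0 0.29 -1;-0.98 -0.4 0.24 0 0 0.29 -1;-0.98 -0.4 0.24 0 0 0.29 -1")

```text
clock: 2.15
eef_pos: [454.6, -43.6, 173.0]
tool_rot: [-3.141, -0.001, 1.772]
force: [-0.9, 0.8, -0.2]
width: 85.8
gripper_force: 0.0
```

Run:
```python
from pl import *
plan([459.5,-62,95],down(1.762))
s=grab("scene");save(s,"s1.png",(180,130,340,270),4)
```

```text
shift [-0.0635  0.0038  0.26  ] turn [-0.0001 -0.0008  0.0061]
```

View pics/s1.png

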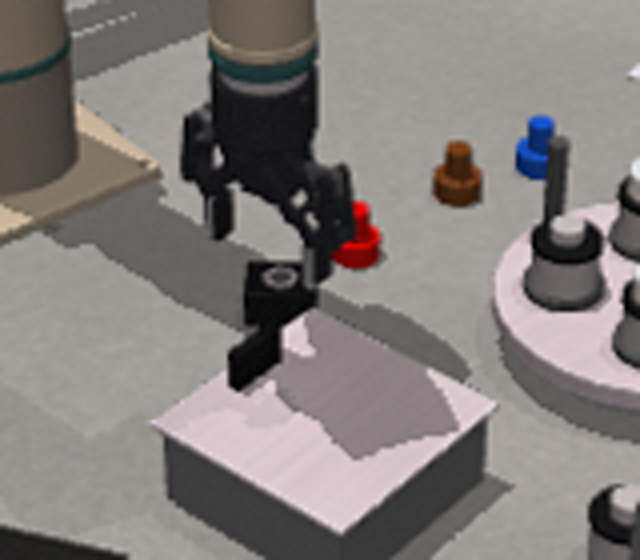

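The gripper is above the lid, with its jaws straddling the black grip at crop (255,355). I descend and close.

Emit:
move_arm(rows="-0.063 0.004 0 0 0 0.006 -1;-0.063 0.004 0.08 0 0 0.006 -1;-0.063 0.004 0.16 0 0 0.006 -1;-0.063 0.004 0.26 0 0 0.006 -1;-0.063 0.004 0.26 0 0 0.006 -1;-0.063 0.004 0.26 0 0 0.006 -0.5;-0.063 0.004 0.26 0 0 0.006 0.3;-0.063 0.004 0.26 0 0 0.006 0.6;-0.063 0.004 0.26 0 0 0.006 1;-0.063 0.004 0.26 0 0 0.006 1;-0.063 0.004 0.26 0 0 0.006 1;-0.063 0.004 0.26 0 0 0.006 1")

```text
clock: 3.2
eef_pos: [459.6, -63.9, 96.3]
tool_rot: [3.14, 0.0, 1.76]
force: [-0.1, 0.7, 8.3]
width: 10.8
gripper_force: 59.1
```

Emit:
move_arm(rows="0 0 0 0 0 0 1;0 0 0 0 0 0 1;0 0 0 0 0 0 1;0 0 0 0 0 0 1;0 0 0 0 0 0 1;0 0 0 0 0 0 1")

```text
clock: 3.7
eef_pos: [459.6, -63.9, 96.3]
tool_rot: [3.14, 0.0, 1.76]
force: [-0.5, 0.6, 7.7]
width: 11.0
gripper_force: 59.1
```

Emit:
move_arm(rows="0.01 -0.045 -0 0 0 0 1")

```text
clock: 3.78
eef_pos: [455.1, -64.2, 97.0]
tool_rot: [3.123, 0.007, 1.76]
force: [31.3, 6.0, -19.8]
width: 10.7
gripper_force: 58.4
```

My row had its columns shifted and pulled the lid sideways by a few mm within its play. I undo it.

Emit:
move_arm(rows="-0.01 0.045 0 0 0 0 1;-0.01 0.045 0 0 0 0 1;-0.01 0.045 0 0 0 0 1;-0.01 0.045 0 0 0 0 1")

```text
clock: 4.12
eef_pos: [460.9, -63.6, 96.4]
tool_rot: [3.138, 0.0, 1.76]
force: [1.5, 0.6, 7.4]
width: 11.3
gripper_force: 62.5
```

Run:
```python
from pl import *
from meas import *
st=read_state();print(st["eef_pos"],st["tool_rot"],st["force"],st["width"])
s=grab("scene");save(s,"s2.png",(180,130,340,270),4)
```

```text
[460.89759622 -63.6229048   96.42375093] [3.13782851e+00 4.16890350e-04 1.76010468e+00] [1.4516668  0.55135704 7.40229756] 11.278310598459674
```

View pics/s2.png

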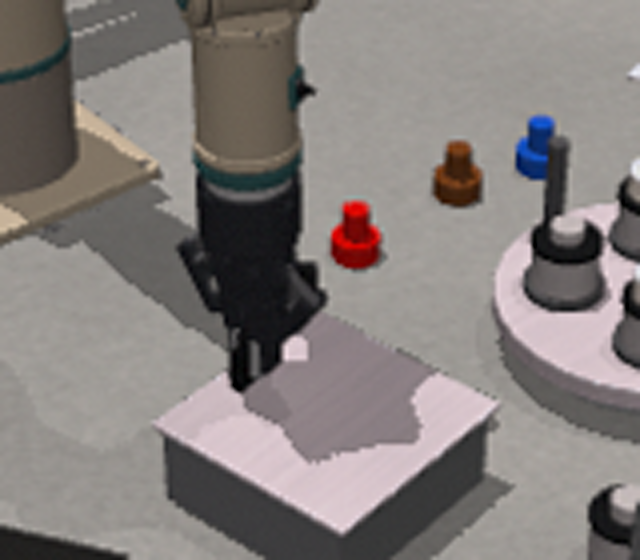

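The lid is still seated and gripped. Now I tip it.

Emit:
move_arm(rows="0 0.0097 -0.045 0.0556 0 0 1;0 0.0097 -0.045 0.0556 0 0 1;0 0.0231 -0.089 0.1111 0 0 1;0 0.0231 -0.089 0.1111 0 0 1;0 0.0404 -0.1316 0.1667 0 0 1;0 0.0404 -0.1316 0.1667 0 0 1;0 0.0613 -0.1727 0.2222 0 0 1;0 0.0613 -0.1727 0.2222 0 0 1;0 0.0857 -0.2115 0.2778 0 0 1;0 0.0857 -0.2115 0.2778 0 0 1;0 0.0857 -0.2115 0.2778 0 0 1;0 0.0857 -0.2115 0.2778 0 0 1")

```text
clock: 5.17
eef_pos: [484.6, -59.1, 157.8]
tool_rot: [-2.709, -0.001, 1.76]
force: [3.1, 0.4, 0.1]
width: 11.3
gripper_force: 62.4
```

Run:
```python
from pl import *
s=grab("scene");save(s,"s3.png",(180,130,340,270),4)
```

```text
(no output)
```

View pics/s3.png

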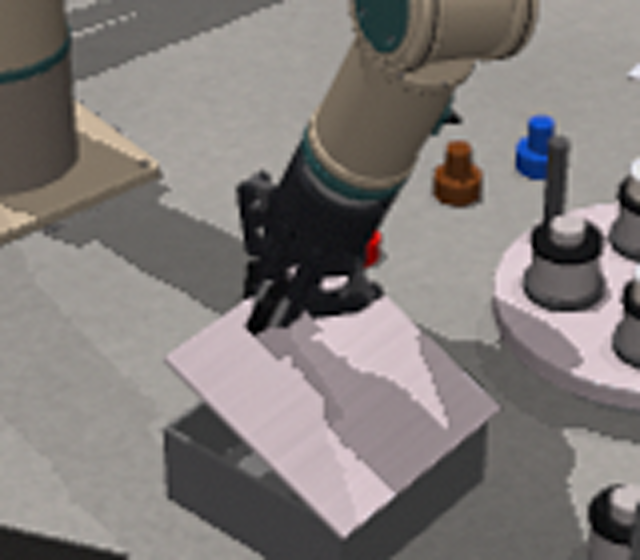

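The lid is tipped about 25° with its back edge resting on the tub's far wall. Now I lift it off.

Run:
```python
from pl import *
st=read_state();p=st["eef_pos"]
plan(p+[0,0,110],Ro.from_euler("xyz",st["tool_rot"]))
plan([460,-63,270],down(1.76))
```

```text
shift [ 3.000e-04 -1.539e-01 -3.328e-01] turn [0. 0. 0.]
shift [ 0.0029 -0.231  -0.3041] turn [-0.2758 -0.0005 -0.0003]
```

Emit:
move_arm(rows="0 -0.05 -0.11 0 0 0 1;0 -0.1 -0.22 0 0 0 1;0 -0.154 -0.333 0 0 0 1;0 -0.154 -0.333 0 0 0 1;0 -0.154 -0.333 0 0 0 1;0 -0.18 -0.32 -0.1 0 0 1;0 -0.231 -0.304 -0.2 0 0 1;0 -0.231 -0.304 -0.276 0 0 1;0 -0.231 -0.304 -0.276 0 0 1;0 -0.231 -0.304 -0.276 0 0 1;0 -0.231 -0.304 -0.276 0 0 1")

```text
clock: 6.13
eef_pos: [458.2, -63.6, 269.6]
tool_rot: [-3.134, -0.002, 1.759]
force: [0.5, 0.7, -2.4]
width: 10.9
gripper_force: 61.7
```

Run:
```python
from pl import *
st=read_state();print(st["eef_pos"],st["tool_rot"],st["force"])
c=np.array([463.4,-367.8]);a=.573;g=c-70*np.array([np.cos(a),np.sin(a)]);print(g)
plan([*g,150],down(a+np.pi/2))
plan([*g,45],down(a+np.pi/2))
```

```text
[458.17250248 -63.58990083 269.61830602] [-3.13428968e+00 -1.52383261e-03  1.75880152e+00] [ 0.52083508  0.69914894 -2.42848116]
[ 404.5805195  -405.75087237]
shift [-1.0877 -0.3857  0.3999] turn [-0.0044 -0.0019 -0.2451]
shift [-1.0882 -0.3832  0.7499] turn [-0.0044 -0.0019 -0.2451]
```

Emit:
move_arm(rows="-0.1 -0.03 0 0 0 -0.02 1;-0.2 -0.07 0 0 0 -0.05 1;-0.3 -0.11 0.05 0 0 -0.08 1;-0.4 -0.15 0.1 0 0 -0.11 1;-0.5 -0.18 0.15 0 0 -0.14 1;-0.6 -0.22 0.2 0 0 -0.17 1;-0.7 -0.26 0.25 0 0 -0.2 1;-0.8 -0.3 0.3 0 0 -0.22 1;-0.9 -0.33 0.35 -0.004 -0.002 -0.245 1;-1 -0.36 0.4 -0.004 -0.002 -0.245 1;-1 -0.386 0.4 -0.004 -0.002 -0.245 1;-1 -0.386 0.4 -0.004 -0.002 -0.245 1")

```text
clock: 7.13
eef_pos: [399.9, -381.9, 148.0]
tool_rot: [-3.141, -0.002, 2.14]
force: [-0.1, 1.1, -1.9]
width: 11.1
gripper_force: 61.7
```

Run:
```python
from pl import *
g=[404.6,-405.8]
plan([*g,60],down(2.144))
plan([*g,38],down(2.144))
s=grab("scene");save(s,"s4.png",(60,130,300,340),3.3)
```

```text
shift [-0.0761 -0.0296  0.2931] turn [-0.0006 -0.0015 -0.0025]
shift [-0.0763 -0.0295  0.3664] turn [-0.0006 -0.0015 -0.0025]
```

View pics/s4.png

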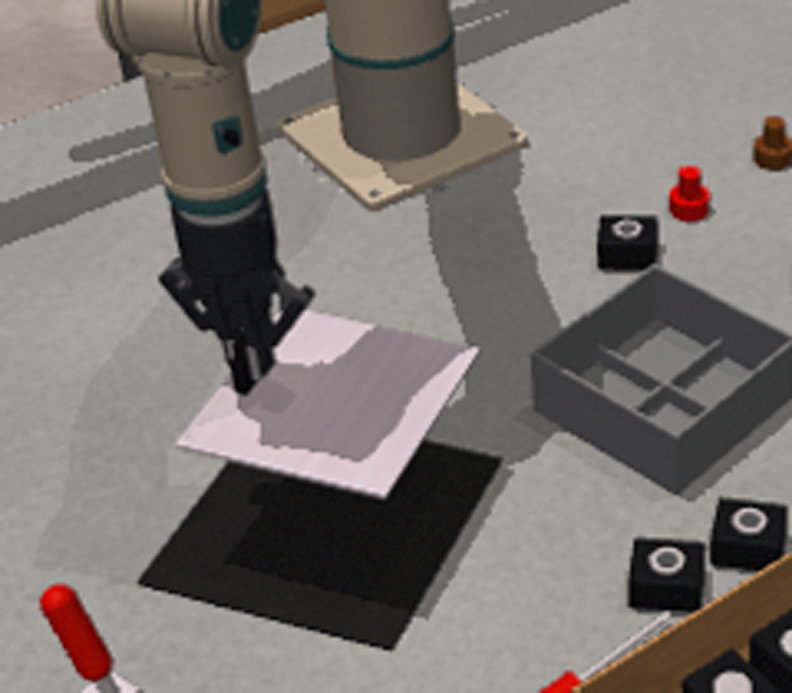

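The lid is level above the mat and all four tub compartments are empty. I lower the lid.

Emit:
move_arm(rows="-0.076 -0.03 0.05 0 0 -0.002 1;-0.076 -0.03 0.12 0 0 -0.002 1;-0.076 -0.03 0.19 0 0 -0.002 1;-0.076 -0.03 0.26 0 0 -0.002 1;-0.076 -0.03 0.31 0 0 -0.002 1;-0.076 -0.03 0.335 0 0 -0.002 1;-0.076 -0.03 0.345 0 0 -0.002 1;-0.076 -0.03 0.352 0 0 -0.002 1;-0.076 -0.03 0.358 0 0 -0.002 1;-0.076 -0.03 0.361 0 0 -0.002 1;-0.076 -0.03 0.364 0 0 -0.002 1;-0.076 -0.03 0.364 0 0 -0.002 1")

```text
clock: 8.18
eef_pos: [408.2, -404.5, 42.4]
tool_rot: [3.138, 0.004, 2.148]
force: [-0.7, -0.2, -2.8]
width: 11.1
gripper_force: 61.7
```

Emit:
move_arm(rows="0 0 0 0 0 0 1;0 0 0 0 0 0 1;0 0 0 0 0 0 1;0 0 0.003 0 0 0 1;0 0 0.003 0 0 0 1;0 0 0.003 0 0 0 1")

```text
clock: 8.68
eef_pos: [407.9, -404.3, 40.9]
tool_rot: [3.139, 0.003, 2.148]
force: [0.7, 0.2, -2.0]
width: 11.1
gripper_force: 61.7
```

Emit:
move_arm(rows="0 0 0.005 0 0 0 1;0 0 0.01 0 0 0 1;0 0 0.01 0 0 0 1;0 0 0.015 0 0 0 1;0 0 0.015 0 0 0 1;0 0 0.015 0 0 0 1")

```text
clock: 9.18
eef_pos: [408.1, -404.4, 38.4]
tool_rot: [3.138, 0.004, 2.147]
force: [-2.4, 3.2, 15.7]
width: 10.7
gripper_force: 64.4
```

Run:
```python
from pl import *
from meas import *
st=read_state();print({k:np.round(st[k],3) for k in("eef_pos","tool_rot","qpos","force","width")})
t=grab("top");print(lidquad(t,17,(368,180,510,325),170))
```

```text
{'eef_pos': array([ 408.089, -404.416,   38.391]), 'tool_rot': array([3.138, 0.004, 2.147]), 'qpos': array([ 0.639,  0.824,  0.149,  1.882, -0.259,  0.45 ,  1.551]), 'force': array([-2.45 ,  3.186, 15.666]), 'width': np.float64(10.663)}
((492.6307373046875, -360.14093017578125), (301.8018798828125, 232.92845153808594), 1.0258623361587524)
```

Contact with the mat is made. I release and lift away.

Emit:
move_arm(rows="0 0 -0.01 0 0 0 0.5;0 0 -0.01 0 0 0 0;0 0 -0.01 0 0 0 -0.5;0 0 -0.01 0 0 0 -0.5;0 0 -0.01 0 0 0 -0.5;0 0 -0.1 0 0 0 -0.5;0 0 -0.2 0 0 0 -0.5;0 0 -0.3 0 0 0 -0.5;0 0 -0.4 0 0 0 -0.5;0 0 -0.5 0 0 0 -0.5;0 0 -0.6 0 0 0 -0.5;0 0 -0.6 0 0 0 -0.5")

```text
clock: 10.23
eef_pos: [409.4, -406.8, 222.0]
tool_rot: [3.136, 0.013, 2.147]
force: [0.2, 0.2, -0.6]
width: 64.0
gripper_force: 0.0
```

Run:
```python
from pl import *
B=[603.5,221.5]
az=lambda p:np.arctan2(p[1],p[0])+np.pi/2
plan([*B,220],down(az(B)))
```

```text
shift [ 1.4034  1.684  -0.0028] turn [0.0043 0.008  0.143 ]
```

Emit:
move_arm(rows="0.7 0.84 0 0 0 0 -0.3;0.7 0.84 0 0 0 0 -0.3;0.7 0.84 0 0 0 0 -0.3;0.7 0.84 0 0 0 0 -0.3;0.7 0.84 0 0 0 0 -0.3;0.7 0.84 0 0 0 0 -0.3;0.7 0.84 0 0 0 0 -0.3;0.7 0.84 0 0 0 0 -0.3;0.7 0.84 0 0 0 0 -0.3;0.7 0.84 0 0 0 0 -0.3;0.7 0.84 0 0 0 0 -0.3")

```text
clock: 11.15
eef_pos: [503.6, -91.1, 216.1]
tool_rot: [3.14, 0.003, 2.148]
force: [1.0, 0.1, -1.0]
width: 55.4
gripper_force: 0.0
```

Run:
```python
from pl import *
B=[603.5,221.5]
az=lambda p:np.arctan2(p[1],p[0])+np.pi/2
plan([*B,180],down(az(B)))
```

```text
shift [0.6919 0.8474 0.1196] turn [0.0014 0.002  0.1434]
```

Emit:
move_arm(rows="0.692 0.847 0 0.001 0.002 0.143 -0.3;0.692 0.847 0 0.001 0.002 0.143 -0.3;0.692 0.847 0 0.001 0.002 0.143 -0.3;0.692 0.847 0 0.001 0.002 0.143 -0.3;0.692 0.847 0 0.001 0.002 0.143 -0.3;0.692 0.847 0 0.001 0.002 0.143 -0.3;0.692 0.847 0.06 0.001 0.002 0.143 -0.3;0.692 0.847 0.12 0.001 0.002 0.143 -0.3;0.692 0.847 0.12 0.001 0.002 0.143 -0.3;0.692 0.847 0.12 0.001 0.002 0.143 -0.3;0.692 0.847 0.12 0.001 0.002 0.143 -0.3;0.692 0.847 0.12 0.001 0.002 0.143 -0.3")

```text
clock: 12.15
eef_pos: [604.7, 218.1, 181.3]
tool_rot: [3.14, 0.001, 1.918]
force: [-0.5, -0.2, 0.9]
width: 55.5
gripper_force: 0.0
```

Run:
```python
from pl import *
B=[603.5,221.5]
az=lambda p:np.arctan2(p[1],p[0])+np.pi/2
plan([*B,140],down(az(B)))
t=grab("top");s=grab("scene")
a=cv2.resize(t["img"][150:270,125:385],None,fx=3,fy=3);b=cv2.resize(s["img"][140:260,250:400],None,fx=3,fy=3)
im=np.vstack([np.hstack([a[:,:],]),])
cv2.imwrite("pics/d1.png",a[:,:400,::-1] if 0 else np.hstack([a[:,:340],b])[:,:,::-1])
```

```text
shift [ 1.200e-02 -1.000e-04  1.375e-01] turn [ 0.0011  0.0009 -0.0026]
```

View pics/d1.png

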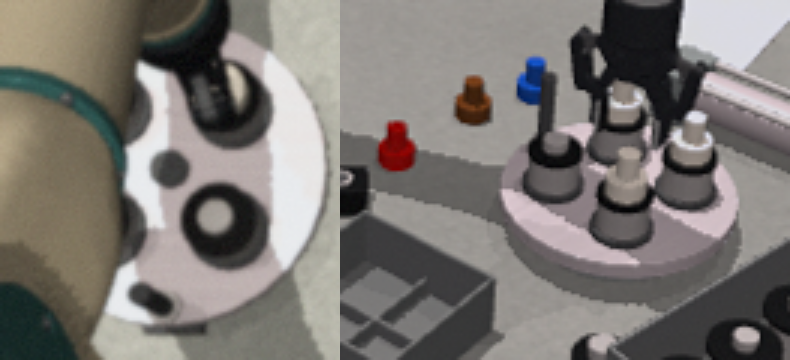

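The gripper hovers over cap B (top-crop stem at about (235,85)), with the jaws either side. I descend and close.

Emit:
move_arm(rows="0.012 0 0.03 0 0 0 -0.3;0.012 0 0.07 0 0 0 -0.3;0.012 0 0.11 0 0 0 -0.3;0.012 0 0.137 0 0 0 -0.3;0.012 0 0.137 0 0 0 -0.3;0.012 0 0.137 0 0 0 -0.3;0.012 0 0.137 0 0 0 0.1;0.012 0 0.137 0 0 0 0.4;0.012 0 0.137 0 0 0 1;0.012 0 0.137 0 0 0 1;0.012 0 0.137 0 0 0 1;0.012 0 0.137 0 0 0 1")

```text
clock: 13.25
eef_pos: [603.3, 225.4, 140.2]
tool_rot: [3.138, -0.0, 1.923]
force: [0.2, -0.4, 3.5]
width: 21.7
gripper_force: 58.8
```

Emit:
move_arm(rows="0 0 -0.05 0 0 0 1;0 0 -0.12 0 0 0 1;0 0 -0.2 0 0 0 1;0 0 -0.28 0 0 0 1;0 0 -0.35 0 0 0 1;0 0 -0.35 0 0 0 1;0 0 -0.35 0 0 0 1;0 0 -0.35 0 0 0 1")

```text
clock: 13.92
eef_pos: [601.6, 225.1, 243.4]
tool_rot: [-3.141, -0.001, 1.923]
force: [-0.3, -0.2, -1.5]
width: 22.2
gripper_force: 59.5
```

```bash
cat > tub.py <<'E'
from pl import *
# tub centre: lid TCP on tub (grip grasp) gives along-u position; camera gives across
u=np.array([.9817,.1905]);v=np.array([-.1905,.9817])
T=np.array([528.2,-48.7])
comp={k:T+42*a*u+42*b*v for k,(a,b) in dict(FL=(1,1),FR=(1,-1),NL=(-1,1),NR=(-1,-1)).items()}
az=lambda p:np.arctan2(p[1],p[0])+np.pi/2
E
python3 - <<'E'
from tub import *
print(comp)
# tub rim check at z=70
t=grab("top");s=grab("scene")
save(s,"d2.png",(220,100,400,290),3.1)
p=comp["FR"];plan([*p,245],down(az(p)))
print("stem top in scene proj",proj(s,[603.4,225,255]))
for a,b in((1,1),(1,-1),(-1,1),(-1,-1)):
    q=T+86*a*u+86*b*v;print(a,b,np.round(proj(t,[*q,70]),1),np.round(proj(s,[*q,70]),1))
save(t,"t2.png",(255,160,505,325),3.1)
E
```

```text
{'FL': array([5.614304e+02, 5.324000e-01]), 'FR': array([577.4324, -81.9304]), 'NL': array([478.9676, -15.4696]), 'NR': array([494.9696, -97.9324])}
shift [-0.9328 -0.4281 -0.0072] turn [-1.10e-03 -1.00e-04  3.14e-01]
stem top in scene proj [349.03436613 161.21255039]
1 1 [269.8 189.1] [300.8 231.9]
1 -1 [338.5 177.8] [263.9 262. ]
-1 1 [281.1 257.8] [257.3 209.2]
-1 -1 [351.7 246. ] [219.4 236.3]
```

View pics/d2.png

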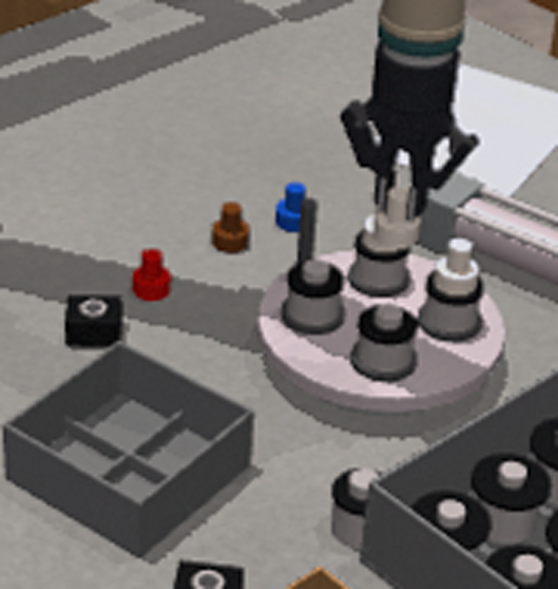

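View pics/t2.png

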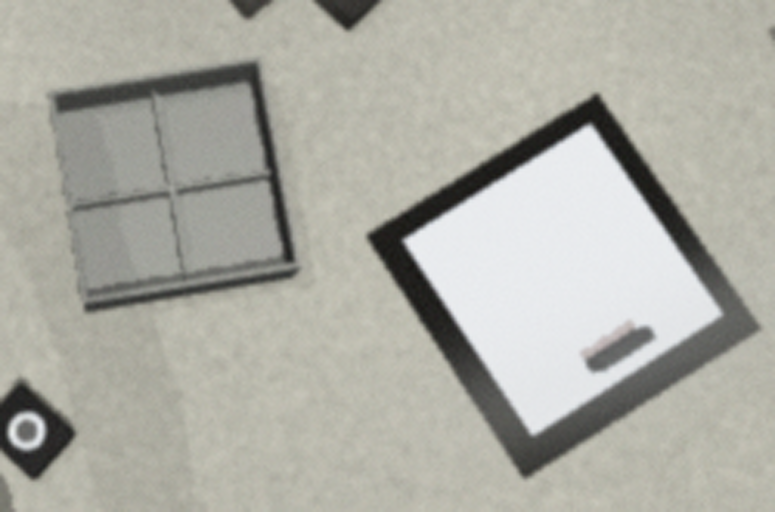

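The cap is held upright (crop (398,225)) and the lid lies flat inside the mat edges. The tub's divider cross is at t2 (172,190), which I use to refine the tub centre and the lid pose.

Run:
```python
from tub import *
t=get_image("top");s=get_image("scene")
print("cross top",onz(t,255+172/3.1,160+190/3.1,25),"scene",onz(s,220+134/3.1,100+455/3.1,25))
from meas import lidquad
r=lidquad(t,17,(383,188,490,303),190);print(r);np.save("lid_mat.npy",np.array([*r[0],*r[1],r[2]]))
p=[575,-82];plan([*p,245],down(1.434))
```

```text
cross top [526.40403603 -50.80711632  25.        ] scene [538.37961852 -45.94611646  25.        ]
((465.5259704589844, -364.56292724609375), (182.3840789794922, 182.51522827148438), 33.069942474365234)
shift [-0.9298 -0.4368 -0.0063] turn [-7.000e-04 -1.000e-04  3.113e-01]
```

Emit:
move_arm(rows="-0.1 -0.05 0 0 0 0.03 1;-0.2 -0.1 0 0 0 0.06 1;-0.3 -0.15 0 0 0 0.1 1;-0.4 -0.19 0 0 0 0.14 1;-0.5 -0.23 0 0 0 0.18 1;-0.6 -0.28 0 0 0 0.22 1;-0.7 -0.33 0 0 0 0.26 1;-0.8 -0.38 0 0 0 0.29 1;-0.88 -0.42 0 0 0 0.311 1;-0.93 -0.434 0 0 0 0.311 1;-0.93 -0.434 0 0 0 0.311 1;-0.93 -0.434 0 0 0 0.311 1")

```text
clock: 15.12
eef_pos: [576.2, -82.4, 243.6]
tool_rot: [3.141, -0.001, 1.432]
force: [0.1, -0.2, -1.5]
width: 22.7
gripper_force: 59.5
```

Emit:
move_arm(rows="0 0 0.1 0 0 0 1;0 0 0.2 0 0 0 1;0 0 0.3 0 0 0 1;0 0 0.4 0 0 0 1;0 0 0.4 0 0 0 1;0 0 0.4 0 0 0 1")

```text
clock: 15.62
eef_pos: [575.8, -79.7, 122.9]
tool_rot: [-3.139, -0.002, 1.436]
force: [0.2, 0.1, 0.5]
width: 22.0
gripper_force: 59.5
```

Run:
```python
from tub import *
st=read_state();print(st["eef_pos"],st["tool_rot"])
plan([577,-82,46],down(1.434))
```

```text
[575.77971833 -79.71001355 122.89275696] [-3.13881991e+00 -1.91395468e-03  1.43629698e+00]
shift [-0.0075  0.0058  0.2563] turn [-0.0018 -0.0012  0.0015]
```

Emit:
move_arm(rows="-0.007 0.006 0.06 0 0 0 1;-0.007 0.006 0.12 0 0 0 1;-0.007 0.006 0.18 0 0 0 1;-0.007 0.006 0.22 0 0 0 1;-0.007 0.006 0.24 0 0 0 1;-0.007 0.006 0.25 0 0 0 1;-0.007 0.006 0.257 0 0 0 1;-0.007 0.006 0.259 0 0 0 1;-0.007 0.006 0.259 0 0 0 1;-0.007 0.006 0.259 0 0 0 1")

```text
clock: 16.45
eef_pos: [578.8, -83.8, 47.1]
tool_rot: [3.139, -0.001, 1.434]
force: [0.8, -0.1, 0.0]
width: 22.2
gripper_force: 59.5
```

Emit:
move_arm(rows="0 0 0.004 0 0 0 1;0 0 0.007 0 0 0 1;0 0 0.01 0 0 0 1;0 0 0.01 0 0 0 1")

```text
clock: 16.78
eef_pos: [578.9, -83.8, 45.1]
tool_rot: [3.139, -0.002, 1.434]
force: [-2.0, 0.8, 12.1]
width: 22.1
gripper_force: 61.1
```

Contact with the floor shows at z = 45, as expected. I release, rise and go back for the next cap.

Emit:
move_arm(rows="0 0 -0.003 0 0 0 0.3;0 0 -0.003 0 0 0 0.2;0 0 -0.003 0 0 0 0.15;0 0 -0.003 0 0 0 0.15;0 0 -0.05 0 0 0 0.15;0 0 -0.12 0 0 0 0.15;0 0 -0.2 0 0 0 0.1;0 0 -0.3 0 0 0 0;0 0 -0.4 0 0 0 -0.2;0 0 -0.5 0 0 0 -0.2;0 0 -0.57 0 0 0 -0.2;0 0 -0.57 0 0 0 -0.2")

```text
clock: 17.78
eef_pos: [580.7, -84.8, 218.9]
tool_rot: [3.132, -0.001, 1.434]
force: [0.3, -0.4, 0.2]
width: 51.3
gripper_force: 0.0
```

Run:
```python
from tub import *
A=[603,323];plan([*A,215],down(az(A)))
t=get_image("top");im=t["img"].astype(int)
print("exp stem px",proj(t,[578,-83,55]))
save(t,"z1.png",(255,160,385,270),4)
```

```text
shift [ 1.3567 -0.1114  0.0136] turn [ 0.0061  0.0012 -0.3999]
exp stem px [324.23814653 198.94742027]
```

Emit:
move_arm(rows="0.95 -0.08 0 0.006 0 -0.28 -0.2;0.95 -0.08 0 0.006 0 -0.28 -0.2;0.95 -0.08 0 0.006 0 -0.28 -0.2;0.95 -0.08 0 0.006 0 -0.28 -0.2;0.95 -0.08 0 0.006 0 -0.28 -0.2;0.95 -0.08 0 0.006 0 -0.28 -0.2;0.95 -0.08 0 0.006 0 -0.28 -0.2;0.95 -0.08 0 0.006 0 -0.28 -0.2;0.95 -0.08 0 0.006 0 -0.28 -0.2;0.95 -0.08 0 0.006 0 -0.28 -0.2;0.95 -0.08 0 0.006 0 -0.28 -0.2")

```text
clock: 18.75
eef_pos: [592.9, 199.4, 214.0]
tool_rot: [-3.132, -0.001, 1.872]
force: [0.5, 0.0, -0.7]
width: 51.3
gripper_force: 0.0
```

Run:
```python
from tub import *
A=[603,323];plan([*A,180],down(az(A)))
```

```text
shift [0.3834 0.1554 0.1123] turn [-0.0058 -0.0013 -0.1216]
```

Emit:
move_arm(rows="0.383 0.155 0 -0.006 0 -0.122 -0.2;0.383 0.155 0 -0.006 0 -0.122 -0.2;0.383 0.155 0 -0.006 0 -0.122 -0.2;0.383 0.155 0.05 -0.006 0 -0.122 -0.2;0.383 0.155 0.11 -0.006 0 -0.122 -0.2;0.383 0.155 0.11 -0.006 0 -0.122 -0.2;0.383 0.155 0.11 -0.006 0 -0.122 -0.2;0.383 0.155 0.11 -0.006 0 -0.122 -0.2;0.383 0.155 0.11 -0.006 0 -0.122 -0.2")

```text
clock: 19.5
eef_pos: [604.0, 324.2, 183.1]
tool_rot: [3.137, -0.003, 2.064]
force: [0.6, -0.3, 0.1]
width: 51.0
gripper_force: 0.0
```

Run:
```python
from tub import *
A=[603,323];plan([*A,140],down(az(A)))
```

```text
shift [-0.0022 -0.0054  0.1435] turn [ 0.0028 -0.0017  0.0008]
```

Emit:
move_arm(rows="-0.002 -0.005 0.03 0.003 0 0 -0.2;-0.002 -0.005 0.07 0.003 0 0 -0.2;-0.002 -0.005 0.11 0.003 0 0 -0.2;-0.002 -0.005 0.14 0.003 0 0 -0.2;-0.002 -0.005 0.14 0.003 0 0 -0.2;-0.002 -0.005 0.14 0.003 0 0 -0.2;-0.002 -0.005 0.14 0.003 0 0 0.1;-0.002 -0.005 0.14 0.003 0 0 0.4;-0.002 -0.005 0.14 0.003 0 0 1;-0.002 -0.005 0.14 0.003 0 0 1;-0.002 -0.005 0.14 0.003 0 0 1;-0.002 -0.005 0.14 0.003 0 0 1")

```text
clock: 20.5
eef_pos: [602.4, 324.4, 140.5]
tool_rot: [-3.141, -0.003, 2.066]
force: [-0.4, 0.8, 3.6]
width: 22.2
gripper_force: 58.9
```

Emit:
move_arm(rows="0 0 -0.05 0 0 0 1;0 0 -0.12 0 0 0 1;0 0 -0.2 0 0 0 1;0 0 -0.28 0 0 0 1;0 0 -0.35 0 0 0 1;0 0 -0.35 0 0 0 1;0 0 -0.35 0 0 0 1;0 0 -0.35 0 0 0 1")

```text
clock: 21.17
eef_pos: [601.4, 323.8, 243.6]
tool_rot: [-3.137, -0.003, 2.066]
force: [-0.6, -0.1, -0.1]
width: 21.9
gripper_force: 59.3
```

Run:
```python
from tub import *
p=comp["FL"];print(p);plan([*p,245],down(az(p)))
```

```text
[5.614304e+02 5.324000e-01]
shift [-0.8849 -0.6292 -0.0051] turn [-0.0032 -0.0014  0.3146]
```

Emit:
move_arm(rows="-0.1 -0.07 0 0 0 0.03 1;-0.2 -0.14 0 0 0 0.06 1;-0.3 -0.21 0 0 0 0.1 1;-0.4 -0.28 0 0 0 0.14 1;-0.5 -0.35 0 0 0 0.18 1;-0.6 -0.42 0 0 0 0.22 1;-0.7 -0.49 0 0 0 0.26 1;-0.8 -0.57 0 0 0 0.29 1;-0.885 -0.629 0 -0.003 0 0.314 1;-0.885 -0.629 0 -0.003 0 0.314 1;-0.885 -0.629 0 -0.003 0 0.314 1;-0.885 -0.629 0 -0.003 0 0.314 1")

```text
clock: 22.17
eef_pos: [561.7, 1.5, 243.1]
tool_rot: [-3.14, -0.003, 1.573]
force: [0.3, 0.1, -0.4]
width: 22.1
gripper_force: 59.3
```

Emit:
move_arm(rows="0 0 0.1 0 0 0 1;0 0 0.2 0 0 0 1;0 0 0.3 0 0 0 1;0 0 0.4 0 0 0 1;0 0 0.4 0 0 0 1;0 0 0.4 0 0 0 1")

```text
clock: 22.67
eef_pos: [561.3, 2.7, 122.8]
tool_rot: [-3.138, -0.003, 1.575]
force: [0.4, -0.2, 0.7]
width: 22.2
gripper_force: 59.4
```

Run:
```python
from tub import *
p=comp["FL"];plan([*p,46],down(az(p)))
```

```text
shift [-0.0079  0.0013  0.2561] turn [-0.002  -0.0021  0.002 ]
```

Emit:
move_arm(rows="-0.005 0 0.06 -0.002 -0.002 0 1;-0.005 0 0.12 -0.002 -0.002 0 1;-0.005 0 0.18 -0.002 -0.002 0 1;-0.005 0 0.22 -0.002 -0.002 0 1;-0.005 0 0.24 -0.002 -0.002 0 1;-0.005 0 0.25 -0.002 -0.002 0 1;-0.005 0 0.257 -0.002 -0.002 0 1;-0.005 0 0.262 -0.002 -0.002 0 1;-0.005 0 0.267 -0.002 -0.002 0 1;-0.005 0 0.269 -0.002 -0.002 0 1;-0.005 0 0.269 -0.002 -0.002 0 1")

```text
clock: 23.58
eef_pos: [563.4, -0.3, 45.4]
tool_rot: [3.135, -0.0, 1.572]
force: [-2.1, -0.6, 9.3]
width: 22.4
gripper_force: 60.5
```

Emit:
move_arm(rows="0 0 -0.003 0 0 0 0.3;0 0 -0.003 0 0 0 0.2;0 0 -0.003 0 0 0 0.15;0 0 -0.003 0 0 0 0.15;0 0 -0.05 0 0 0 0.15;0 0 -0.12 0 0 0 0.15;0 0 -0.2 0 0 0 0.1;0 0 -0.3 0 0 0 0;0 0 -0.4 0 0 0 -0.2;0 0 -0.5 0 0 0 -0.2;0 0 -0.57 0 0 0 -0.2;0 0 -0.57 0 0 0 -0.2")

```text
clock: 24.58
eef_pos: [564.5, -0.6, 219.0]
tool_rot: [3.129, 0.0, 1.572]
force: [0.3, -0.2, -0.2]
width: 51.1
gripper_force: 0.0
```

Run:
```python
from tub import *
A=[500.5,322];plan([*A,215],down(az(A)))
```

```text
shift [ 1.0756 -0.2117  0.0105] turn [ 0.0077  0.0024 -0.3629]
```

Emit:
move_arm(rows="0.95 -0.19 0 0.008 0 -0.32 -0.2;0.95 -0.19 0 0.008 0 -0.32 -0.2;0.95 -0.19 0 0.008 0 -0.32 -0.2;0.95 -0.19 0 0.008 0 -0.32 -0.2;0.95 -0.19 0 0.008 0 -0.32 -0.2;0.95 -0.19 0 0.008 0 -0.32 -0.2;0.95 -0.19 0 0.008 0 -0.32 -0.2;0.95 -0.19 0 0.008 0 -0.32 -0.2;0.95 -0.19 0 0.008 0 -0.32 -0.2;0.95 -0.19 0 0.008 0 -0.32 -0.2;0.95 -0.19 0 0.008 0 -0.32 -0.2")

```text
clock: 25.5
eef_pos: [504.6, 282.8, 213.8]
tool_rot: [-3.132, 0.0, 2.073]
force: [-0.1, -0.9, -0.1]
width: 51.6
gripper_force: 0.0
```

Run:
```python
from tub import *
A=[500.5,322];plan([*A,180],down(az(A)))
```

```text
shift [0.1211 0.052  0.1122] turn [-0.0061  0.     -0.0443]
```

Emit:
move_arm(rows="0.121 0.052 0 -0.006 0 -0.044 -0.2;0.121 0.052 0 -0.006 0 -0.044 -0.2;0.121 0.052 0.05 -0.006 0 -0.044 -0.2;0.121 0.052 0.11 -0.006 0 -0.044 -0.2;0.121 0.052 0.11 -0.006 0 -0.044 -0.2;0.121 0.052 0.11 -0.006 0 -0.044 -0.2;0.121 0.052 0.11 -0.006 0 -0.044 -0.2")

```text
clock: 26.08
eef_pos: [501.0, 323.1, 181.8]
tool_rot: [3.14, -0.001, 2.142]
force: [0.2, -0.2, 0.6]
width: 51.5
gripper_force: 0.0
```

Run:
```python
from tub import *
A=[500.5,322];plan([*A,140],down(az(A)))
```

```text
shift [-0.0022 -0.0036  0.1394] turn [ 0.0011 -0.0005 -0.    ]
```

Emit:
move_arm(rows="-0.002 -0.003 0.03 0.001 0 0 -0.2;-0.002 -0.003 0.07 0.001 0 0 -0.2;-0.002 -0.003 0.11 0.001 0 0 -0.2;-0.002 -0.003 0.139 0.001 0 0 -0.2;-0.002 -0.003 0.139 0.001 0 0 -0.2;-0.002 -0.003 0.139 0.001 0 0 -0.2;-0.002 -0.003 0.139 0.001 0 0 0.1;-0.002 -0.003 0.139 0.001 0 0 0.4;-0.002 -0.003 0.139 0.001 0 0 1;-0.002 -0.003 0.139 0.001 0 0 1;-0.002 -0.003 0.139 0.001 0 0 1;-0.002 -0.003 0.139 0.001 0 0 1")

```text
clock: 27.08
eef_pos: [500.3, 323.3, 140.3]
tool_rot: [3.141, -0.001, 2.144]
force: [-0.7, 0.3, 5.4]
width: 22.2
gripper_force: 58.8
```

Emit:
move_arm(rows="0 0 -0.05 0 0 0 1;0 0 -0.12 0 0 0 1;0 0 -0.2 0 0 0 1;0 0 -0.28 0 0 0 1;0 0 -0.35 0 0 0 1;0 0 -0.35 0 0 0 1;0 0 -0.35 0 0 0 1;0 0 -0.35 0 0 0 1")

```text
clock: 27.75
eef_pos: [498.9, 322.7, 243.4]
tool_rot: [-3.139, -0.001, 2.145]
force: [-0.2, 0.7, -1.1]
width: 22.3
gripper_force: 58.8
```

Run:
```python
from tub import *
p=comp["NL"];print(p);plan([*p,245],down(az(p)))
```

```text
[478.9676 -15.4696]
shift [-0.9105 -0.6678 -0.0047] turn [-1.800e-03 -2.000e-04  3.858e-01]
```

Emit:
move_arm(rows="-0.1 -0.07 0 0 0 0.04 1;-0.2 -0.14 0 0 0 0.08 1;-0.3 -0.22 0 0 0 0.12 1;-0.4 -0.29 0 0 0 0.16 1;-0.5 -0.36 0 0 0 0.2 1;-0.6 -0.44 0 0 0 0.25 1;-0.7 -0.51 0 0 0 0.3 1;-0.8 -0.59 0 0 0 0.34 1;-0.91 -0.668 0 -0.002 0 0.386 1;-0.91 -0.668 0 -0.002 0 0.386 1;-0.91 -0.668 0 -0.002 0 0.386 1;-0.91 -0.668 0 -0.002 0 0.386 1")

```text
clock: 28.75
eef_pos: [478.9, -14.5, 243.2]
tool_rot: [-3.141, -0.002, 1.538]
force: [-0.3, -0.7, -0.3]
width: 22.2
gripper_force: 58.9
```

Emit:
move_arm(rows="0 0 0.1 0 0 0 1;0 0 0.2 0 0 0 1;0 0 0.3 0 0 0 1;0 0 0.4 0 0 0 1;0 0 0.4 0 0 0 1;0 0 0.4 0 0 0 1")

```text
clock: 29.25
eef_pos: [478.7, -13.5, 123.1]
tool_rot: [-3.139, -0.002, 1.54]
force: [-0.1, -0.3, -0.8]
width: 21.9
gripper_force: 59.0
```

Run:
```python
from tub import *
p=comp["NL"];plan([*p,46],down(az(p)))
```

```text
shift [-0.007   0.0017  0.257 ] turn [-0.0016 -0.0012  0.0011]
```

Emit:
move_arm(rows="-0.004 0 0.06 -0.001 -0.001 0 1;-0.004 0 0.12 -0.001 -0.001 0 1;-0.004 0 0.18 -0.001 -0.001 0 1;-0.004 0 0.22 -0.001 -0.001 0 1;-0.004 0 0.24 -0.001 -0.001 0 1;-0.004 0 0.25 -0.001 -0.001 0 1;-0.004 0 0.257 -0.001 -0.001 0 1;-0.004 0 0.262 -0.001 -0.001 0 1;-0.004 0 0.267 -0.001 -0.001 0 1;-0.004 0 0.27 -0.001 -0.001 0 1;-0.004 0 0.27 -0.001 -0.001 0 1")

```text
clock: 30.17
eef_pos: [480.9, -15.9, 45.2]
tool_rot: [3.136, -0.001, 1.538]
force: [-2.1, 0.6, 15.1]
width: 22.1
gripper_force: 60.9
```

Emit:
move_arm(rows="0 0 -0.003 0 0 0 0.3;0 0 -0.003 0 0 0 0.2;0 0 -0.003 0 0 0 0.15;0 0 -0.003 0 0 0 0.15;0 0 -0.05 0 0 0 0.15;0 0 -0.12 0 0 0 0.15;0 0 -0.2 0 0 0 0.1;0 0 -0.3 0 0 0 0;0 0 -0.4 0 0 0 -0.2;0 0 -0.5 0 0 0 -0.2;0 0 -0.57 0 0 0 -0.2;0 0 -0.57 0 0 0 -0.2")

```text
clock: 31.17
eef_pos: [481.8, -16.3, 218.0]
tool_rot: [3.131, -0.0, 1.538]
force: [1.4, 1.0, 0.7]
width: 51.1
gripper_force: 0.0
```

Emit:
move_arm(rows="-0.5 0 0 0 0 0 -0.5;-0.5 0 0 0 0 0 -0.5;-0.5 0 0 0 0 0 -0.5;-0.5 0 0 0 0 0 -0.5;-0.5 0 0 0 0 0 -0.5;-0.5 0 0 0 0 0 -0.5")

```text
clock: 31.67
eef_pos: [473.7, -167.4, 213.6]
tool_rot: [3.139, 0.0, 1.534]
force: [0.1, -0.2, -0.1]
width: 63.6
gripper_force: 0.0
```

Run:
```python
from tub import *
from meas import lidquad
t=get_image("top");s=get_image("scene")
print(lidquad(t,17,(383,188,490,303),190))
a=cv2.resize(t["img"][160:325,255:500],None,fx=2,fy=2);b=cv2.resize(s["img"][150:290,210:410],None,fx=1.5,fy=1.5)
b=np.vstack([b,np.zeros((a.shape[0]-b.shape[0],b.shape[1],3),np.uint8)])
cv2.imwrite("pics/e1.png",np.hstack([a,b])[:,:,::-1])
p=[408.1,-404.4];plan([*p,130],down(2.147))
```

```text
((493.96563720703125, -374.580078125), (182.7902069091797, 183.86343383789062), 33.729820251464844)
shift [-0.8062 -0.1951  0.2771] turn [ 0.0014 -0.0004 -0.3871]
```

View pics/e1.png

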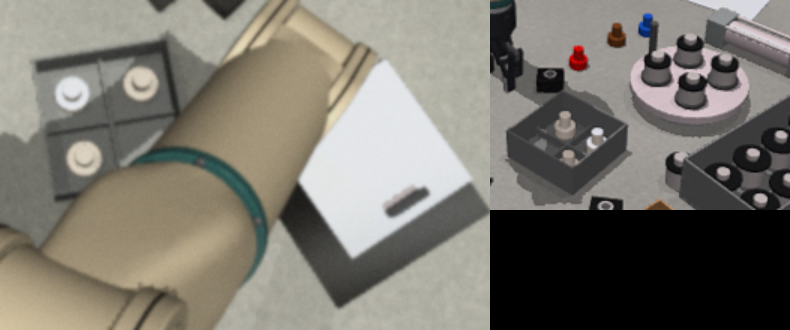

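All three caps stand upright in the tub (crop (72,93), (140,82), (84,157)) and the platter necks are bare. The lid has been knocked about 3 cm on the mat, so I move the arm aside and re-measure it.

Emit:
move_arm(rows="0.9 0 0 0 0 0 -0.5;0.9 0 0 0 0 0 -0.5;0.9 0 0 0 0 0 -0.5;0.9 0 0 0 0 0 -0.5;0.9 0 0 0 0 0 -0.5;0.9 0 0 0 0 0 -0.5;0.9 0 0 0 0 0 -0.5;0.9 0 0 0 0 0 -0.5")

```text
clock: 32.43
eef_pos: [482.0, 112.5, 213.4]
tool_rot: [3.14, -0.003, 1.551]
force: [-0.3, -0.0, 1.3]
width: 63.9
gripper_force: 0.0
```

Run:
```python
from tub import *
from meas import lidquad
t=get_image("top");s=get_image("scene")
r=lidquad(t,17,(375,170,500,310),190);print(r,np.load("lid_mat.npy"))
a=np.radians(r[2]);g=np.array(r[0])-70*np.array([np.cos(a),np.sin(a)])
print("grip",g,"px",proj(t,[*g,52]),proj(s,[*g,52]))
# grip dark blob on the lid
im=t["img"].astype(int);m=((im.max(2)<110)).astype(np.uint8);b=np.zeros_like(m)
q=np.array([proj(t,[*(np.array(r[0])+(c-np.array(r[0]))*.88),17]) for c in cv2.boxPoints(r)]).astype(np.int32)
cv2.fillPoly(b,[q],1);ys,xs=np.nonzero(m*b);print(len(xs),xs.mean(),ys.mean(),onz(t,xs.mean(),ys.mean(),35))
# same method for lid-release offset: TCP(408.1,-404.4,yaw2.147) <-> cam lid_mat
```

```text
((494.0196838378906, -374.86383056640625), (182.50125122070312, 184.900146484375), 33.99419021606445) [ 465.52597046 -364.56292725  182.38407898  182.51522827   33.06994247]
grip [ 435.98308491 -414.00144911] px [460.8079108  259.70268658] [136.00481667 275.89899686]
103 458.02912621359224 260.6990291262136 [ 435.33457504 -412.71434556   35.        ]
```

Run:
```python
from tub import *
plan([437.2,-415.5,180],down(2.162))
```

```text
shift [-1.7427 -0.1031  0.1128] turn [ 0.0014  0.0005 -0.3938]
```

Emit:
move_arm(rows="-0.9 -0.05 0 0 0 -0.2 -0.5;-0.9 -0.05 0 0 0 -0.2 -0.5;-0.9 -0.05 0 0 0 -0.2 -0.5;-0.9 -0.05 0 0 0 -0.2 -0.5;-0.9 -0.05 0 0 0 -0.2 -0.5;-0.9 -0.05 0 0 0 -0.2 -0.5;-0.9 -0.05 0 0 0 -0.2 -0.5;-0.9 -0.05 0 0 0 -0.2 -0.5;-0.9 -0.05 0 0 0 -0.2 -0.5")

```text
clock: 33.28
eef_pos: [458.2, -167.5, 214.2]
tool_rot: [3.139, 0.001, 1.847]
force: [-0.2, 1.0, 0.2]
width: 63.8
gripper_force: 0.0
```

Run:
```python
from tub import *
plan([437.2,-415.5,130],down(2.162))
```

```text
shift [-0.7757 -0.2937  0.2811] turn [ 0.0015  0.0011 -0.2005]
```

Emit:
move_arm(rows="-0.775 -0.294 0 0 0 -0.2 -0.5;-0.775 -0.294 0 0 0 -0.2 -0.5;-0.775 -0.294 0 0 0 -0.2 -0.5;-0.775 -0.294 0 0 0 -0.2 -0.5;-0.775 -0.294 0.1 0 0 -0.2 -0.5;-0.775 -0.294 0.2 0 0 -0.2 -0.5;-0.775 -0.294 0.28 0 0 -0.2 -0.5;-0.775 -0.294 0.28 0 0 -0.2 -0.5;-0.775 -0.294 0.28 0 0 -0.2 -0.5;-0.775 -0.294 0.28 0 0 -0.2 -0.5;-0.775 -0.294 0.28 0 0 -0.2 -0.5;-0.775 -0.294 0.28 0 0 -0.2 -0.5")

```text
clock: 34.28
eef_pos: [441.5, -412.5, 132.7]
tool_rot: [3.137, 0.006, 2.169]
force: [-0.2, -0.7, -0.1]
width: 64.0
gripper_force: 0.0
```

Run:
```python
from tub import *
st=read_state();print(st["eef_pos"],st["tool_rot"])
plan([437.2,-415.5,39.5],down(2.162))
```

```text
[ 441.54719528 -412.52232533  132.71340612] [3.13702451 0.0056486  2.16886426]
shift [ 0.0017 -0.019   0.3106] turn [0.0029 0.0036 0.0044]
```

Emit:
move_arm(rows="0.002 -0.019 0.08 0.003 0.003 0.004 -0.5;0.002 -0.019 0.16 0.003 0.003 0.004 -0.5;0.002 -0.019 0.24 0.003 0.003 0.004 -0.5;0.002 -0.019 0.28 0.003 0.003 0.004 -0.5;0.002 -0.019 0.3 0.003 0.003 0.004 -0.5;0.002 -0.019 0.3 0.003 0.003 0.004 -0.5;0.002 -0.019 0.3 0.003 0.003 0.004 -0.5;0.002 -0.019 0.3 0.003 0.003 0.004 -0.5")

```text
clock: 34.95
eef_pos: [435.8, -416.7, 41.7]
tool_rot: [-3.14, -0.0, 2.16]
force: [0.6, -0.4, 0.2]
width: 63.9
gripper_force: 0.0
```

Run:
```python
from tub import *
plan([437.2,-415.5,39.],down(2.162))
```

```text
shift [0.0006 0.0062 0.0091] turn [-0.0009 -0.     -0.0011]
```

Emit:
move_arm(rows="0 0.006 0.009 -0.001 0 0.001 -0.5;0 0.006 0.009 -0.001 0 0.001 -0.5;0 0.006 0.009 -0.001 0 0.001 -0.2;0 0.006 0.009 -0.001 0 0.001 0.3;0 0.006 0.009 -0.001 0 0.001 0.6;0 0.006 0.009 -0.001 0 0.001 0.8;0 0.006 0.009 -0.001 0 0.001 1;0 0.006 0.009 -0.001 0 0.001 1;0 0.006 0.009 -0.001 0 0.001 1;0 0.006 0.009 -0.001 0 0.001 1;0 0.006 0.009 -0.001 0 0.001 1;0 0.006 0.009 -0.001 0 0.001 1")

```text
clock: 35.95
eef_pos: [436.4, -415.0, 37.8]
tool_rot: [-3.141, -0.002, 2.159]
force: [-0.3, 0.6, 3.9]
width: 11.3
gripper_force: 59.1
```

Emit:
move_arm(rows="0 0 -0.03 0 0 0 1;0 0 -0.08 0 0 0 1;0 0 -0.16 0 0 0 1;0 0 -0.25 0 0 0 1;0 0 -0.35 0 0 0 1;0 0 -0.45 0 0 0 1;0 0 -0.55 0 0 0 1;0 0 -0.6 0 0 0 1;0 0 -0.6 0 0 0 1;0 0 -0.6 0 0 0 1")

```text
clock: 36.78
eef_pos: [436.6, -415.2, 217.8]
tool_rot: [-3.141, -0.002, 2.159]
force: [-0.9, -0.1, -2.8]
width: 10.9
gripper_force: 58.7
```

Run:
```python
from tub import *
plan([459.4,-63.0,220],down(1.76))
```

```text
shift [ 0.9349  0.7142 -0.0058] turn [-0.0004 -0.0012  0.2538]
```

Emit:
move_arm(rows="0.09 0.07 0 0 0 0.02 1;0.19 0.14 0 0 0 0.05 1;0.28 0.21 0 0 0 0.08 1;0.37 0.28 0 0 0 0.1 1;0.47 0.36 0 0 0 0.13 1;0.56 0.43 0 0 0 0.15 1;0.65 0.5 0 0 0 0.18 1;0.75 0.57 0 0 0 0.2 1;0.84 0.64 0 0 0 0.23 1;0.935 0.714 0 0 -0.001 0.254 1;0.935 0.714 0 0 -0.001 0.254 1;0.935 0.714 0 0 -0.001 0.254 1")

```text
clock: 37.78
eef_pos: [458.1, -60.0, 216.3]
tool_rot: [-3.136, -0.002, 1.766]
force: [-0.2, -1.5, -2.6]
width: 11.0
gripper_force: 59.0
```

Emit:
move_arm(rows="0 0 0.08 0 0 0 1;0 0 0.16 0 0 0 1;0 0 0.24 0 0 0 1;0 0 0.3 0 0 0 1;0 0 0.3 0 0 0 1;0 0 0.3 0 0 0 1;0 0 0.3 0 0 0 1;0 0 0.3 0 0 0 1")

```text
clock: 38.45
eef_pos: [459.9, -63.8, 129.0]
tool_rot: [3.141, 0.0, 1.759]
force: [0.3, 0.7, -2.9]
width: 11.1
gripper_force: 59.1
```

Run:
```python
from tub import *
st=read_state();print(st["eef_pos"],st["tool_rot"])
plan([459.4,-63.0,112],down(1.76))
```

```text
[459.92469211 -63.83057051 129.04305454] [3.14107415e+00 1.25651509e-04 1.75865037e+00]
shift [ 0.0031 -0.0012  0.0568] turn [ 0.0003  0.0001 -0.0009]
```

Emit:
move_arm(rows="0.003 -0.001 0.03 0 0 0 1;0.003 -0.001 0.057 0 0 0 1;0.003 -0.001 0.057 0 0 0 1;0.003 -0.001 0.057 0 0 0 1;0.003 -0.001 0.057 0 0 0 1;0.003 -0.001 0.057 0 0 0 1")

```text
clock: 38.95
eef_pos: [459.0, -62.3, 111.2]
tool_rot: [-3.141, -0.001, 1.76]
force: [0.2, 0.2, -2.1]
width: 11.1
gripper_force: 59.2
```

Run:
```python
from tub import *
st=read_state();print(st["eef_pos"],st["tool_rot"])
plan([459.4,-63.0,96],down(1.76))
```

```text
[458.98215123 -62.29615792 111.19019648] [-3.14082527e+00 -5.01241554e-04  1.75956249e+00]
shift [-0.0026  0.001   0.0506] turn [-0.0005 -0.0003 -0.0003]
```

Emit:
move_arm(rows="-0.002 0.001 0.01 0 0 0 1;-0.002 0.001 0.02 0 0 0 1;-0.002 0.001 0.03 0 0 0 1;-0.002 0.001 0.037 0 0 0 1;-0.002 0.001 0.043 0 0 0 1;-0.002 0.001 0.048 0 0 0 1;-0.002 0.001 0.051 0 0 0 1;-0.002 0.001 0.051 0 0 0 1;-0.002 0.001 0.051 0 0 0 1")

```text
clock: 39.7
eef_pos: [459.2, -62.8, 95.8]
tool_rot: [-3.141, -0.001, 1.759]
force: [-0.1, -0.6, -1.7]
width: 10.7
gripper_force: 59.4
```

Emit:
move_arm(rows="0 0 0.003 0 0 0 1;0 0 0.005 0 0 0 1;0 0 0.005 0 0 0 1;0 0 0.005 0 0 0 1")

```text
clock: 40.03
eef_pos: [459.2, -62.8, 95.6]
tool_rot: [3.142, -0.001, 1.759]
force: [-3.8, 1.1, 17.0]
width: 11.0
gripper_force: 62.0
```

Seated, with contact at z = 95.6 as expected. I release, lift off, and check.

Emit:
move_arm(rows="0 0 -0.004 0 0 0 0.7;0 0 -0.004 0 0 0 0.3;0 0 -0.004 0 0 0 0;0 0 -0.004 0 0 0 -0.3;0 0 -0.004 0 0 0 -0.4;0 0 -0.08 0 0 0 -0.4;0 0 -0.18 0 0 0 -0.4;0 0 -0.28 0 0 0 -0.4;0 0 -0.38 0 0 0 0;0 0 -0.48 0 0 0 0;0 0 -0.48 0 0 0 0.5;0 0 -0.48 0 0 0 1")

```text
clock: 41.03
eef_pos: [460.4, -62.7, 239.4]
tool_rot: [3.139, -0.0, 1.76]
force: [0.1, 1.0, -0.2]
width: 19.5
gripper_force: 0.0
```

Run:
```python
from tub import *
s=get_image("scene");save(s,"f1.png",(190,130,400,290),3.7)
st=read_state();print(st["qpos"])
```

```text
[-0.26347437  0.40865032  0.46751395  2.03443898 -0.26489699  0.75686547
  0.55449749]
```

View pics/f1.png

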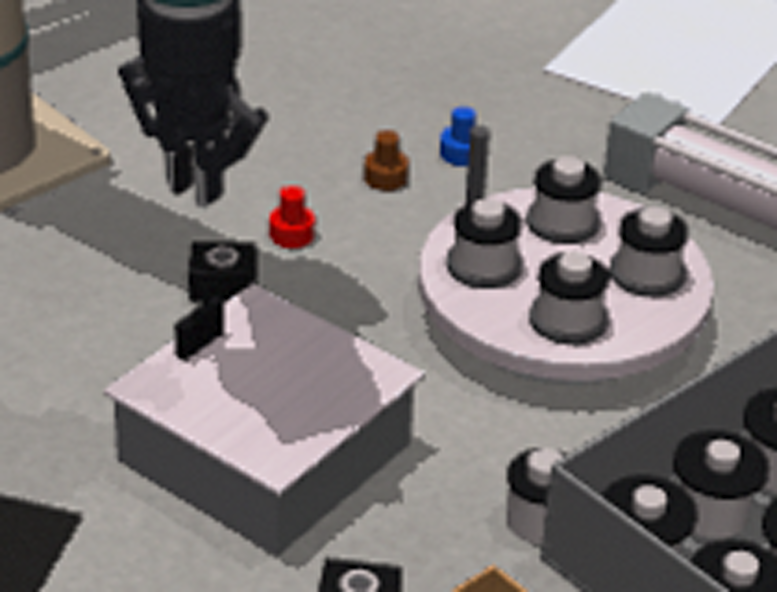

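The lid sits flush on the tub and all platter necks are bare. The post is at crop (478,165). I go to the post, aligning the jaws tangentially (yaw 0 there, π/2 at the end).

Run:
```python
from tub import *
plan([437.4,271,220],down(0.0))
```

```text
shift [1.1054 0.1374 0.0617] turn [-8.0000e-04 -1.0000e-04  1.1205e+00]
```

Emit:
move_arm(rows="0.9 0.11 0.03 0 0 0.9 -0.3;0.9 0.11 0.03 0 0 0.9 -0.3;0.9 0.11 0.03 0 0 0.9 -0.3;0.9 0.11 0.03 0 0 0.9 -0.3;0.9 0.11 0.03 0 0 0.9 -0.3;0.9 0.11 0.03 0 0 0.9 -0.3;0.9 0.11 0.03 0 0 0.9 -0.3;0.9 0.11 0.03 0 0 0.9 -0.3;0.9 0.11 0.03 0 0 0.9 -0.3;0.9 0.11 0.03 0 0 0.9 -0.3;0.9 0.11 0.03 0 0 0.9 -0.3;0.9 0.11 0.03 0 0 0.9 -0.3")

```text
clock: 42.08
eef_pos: [440.0, 208.2, 227.5]
tool_rot: [3.141, 0.005, 0.34]
force: [0.4, 0.2, -0.5]
width: 55.6
gripper_force: 0.0
```

Run:
```python
from tub import *
plan([437.4,271,180],down(0.0))
```

```text
shift [ 0.0624 -0.2004  0.1577] turn [0.0011 0.0028 0.2165]
```

Emit:
move_arm(rows="0.062 -0.2 0 0.001 0.003 0.216 -0.3;0.062 -0.2 0 0.001 0.003 0.216 -0.3;0.062 -0.2 0.05 0.001 0.003 0.216 -0.3;0.062 -0.2 0.11 0.001 0.003 0.216 -0.3;0.062 -0.2 0.157 0.001 0.003 0.216 -0.3;0.062 -0.2 0.157 0.001 0.003 0.216 -0.3;0.062 -0.2 0.157 0.001 0.003 0.216 -0.3;0.062 -0.2 0.157 0.001 0.003 0.216 -0.3;0.062 -0.2 0.157 0.001 0.003 0.216 -0.3")

```text
clock: 42.83
eef_pos: [438.7, 271.1, 182.8]
tool_rot: [-3.139, -0.004, 0.006]
force: [0.9, 1.1, -0.2]
width: 55.7
gripper_force: 0.0
```

Run:
```python
from tub import *
st=read_state();print(st["qpos"])
plan([437.4,271,122],down(0.0))
```

```text
[-1.16653891  0.69258206  0.89470664  1.97422964 -0.73976193  0.83364657
 -1.41919606]
shift [-0.0052  0.001   0.2026] turn [-0.0019 -0.0025  0.0038]
```

Emit:
move_arm(rows="-0.004 0 0.05 -0.002 -0.002 0.004 -0.3;-0.004 0 0.1 -0.002 -0.002 0.004 -0.3;-0.004 0 0.15 -0.002 -0.002 0.004 -0.3;-0.004 0 0.2 -0.002 -0.002 0.004 -0.3;-0.004 0 0.2 -0.002 -0.002 0.004 -0.3;-0.004 0 0.2 -0.002 -0.002 0.004 -0.1;-0.004 0 0.2 -0.002 -0.002 0.004 0.3;-0.004 0 0.2 -0.002 -0.002 0.004 0.5;-0.004 0 0.2 -0.002 -0.002 0.004 1;-0.004 0 0.2 -0.002 -0.002 0.004 1;-0.004 0 0.2 -0.002 -0.002 0.004 1;-0.004 0 0.2 -0.002 -0.002 0.004 1")

```text
clock: 43.83
eef_pos: [437.9, 270.4, 123.6]
tool_rot: [3.141, -0.002, -0.0]
force: [-0.7, -2.9, 4.9]
width: 16.6
gripper_force: 58.4
```

Emit:
move_arm(rows="0 0 0 0 0 0 1;0 0 0 0 0 0 1;0 0 0 0 0 0 1;0 0 0 0 0 0 1")

```text
clock: 44.17
eef_pos: [438.0, 270.4, 123.6]
tool_rot: [3.141, -0.002, -0.0]
force: [-1.3, -3.0, 5.4]
width: 16.3
gripper_force: 58.4
```

Run:
```python
from tub import *
st=read_state();print(st["eef_pos"],st["tool_rot"],st["force"],st["width"])
H=np.array([552,272.]);p=st["eef_pos"][:2];a0=np.arctan2(*(p-H)[::-1])
print(np.linalg.norm(p-H),np.degrees(a0))
y0=st["tool_rot"][2]
for d in (0,10,20,30,40,50,60,70,80,90):
    a=np.pi+np.radians(.5+d) ; q=H+115*np.array([np.cos(a),np.sin(a)])
    print(d,end=" ");plan([*q,st["eef_pos"][2]],down(y0+np.radians(d)),st)
```

```text
[437.9513233  270.41444576 123.63592548] [ 3.14081951e+00 -1.73051390e-03 -4.57231380e-04] [-1.26055273 -2.98808614  5.43742568] 16.307053985702733
114.05969770150648 -179.20350050136636
0 shift [-0.0032 -0.0019 -0.    ] turn [ 0.0005 -0.0011 -0.    ]
10 shift [0.0033 0.0646 0.0001] turn [ 0.0006 -0.0011 -0.1111]
20 shift [2.12e-02 1.29e-01 1.00e-04] turn [ 0.0007 -0.001  -0.2222]
30 shift [0.05   0.1892 0.0002] turn [ 0.0008 -0.0009 -0.3333]
40 shift [0.0888 0.2436 0.0003] turn [ 0.0009 -0.0009 -0.4444]
50 shift [0.1365 0.2904 0.0005] turn [ 0.0009 -0.0008 -0.5556]
60 shift [0.1915 0.3283 0.0006] turn [ 0.001  -0.0007 -0.6667]
70 shift [0.2524 0.3559 0.0007] turn [ 1.100e-03 -7.000e-04 -7.778e-01]
80 shift [0.3171 0.3726 0.0008] turn [ 1.200e-03 -6.000e-04 -8.889e-01]
90 shift [0.3837 0.3779 0.001 ] turn [ 1.3e-03 -5.0e-04 -1.0e+00]
```

Emit:
move_arm(rows="0.001 0.032 0 0 0 -0.056 1;0.005 0.065 0 0 0 -0.111 1;0.013 0.097 0 0 0 -0.167 1;0.023 0.129 0 0 0 -0.222 1;0.036 0.16 0 0 0 -0.278 1;0.051 0.189 0 0 0 -0.333 1;0.07 0.217 0 0 0 -0.389 1;0.09 0.244 0 0 0 -0.444 1;0.09 0.244 0 0 0 -0.444 1;0.09 0.244 0 0 0 -0.444 1;0.09 0.244 0 0 0 -0.444 1")

```text
clock: 45.08
eef_pos: [466.4, 197.9, 123.6]
tool_rot: [3.138, -0.003, 0.694]
force: [2.8, -2.0, 7.1]
width: 15.8
gripper_force: 61.9
```

Run:
```python
from tub import *
st=read_state()
H=np.array([552,272.]);p=st["eef_pos"][:2];a0=np.arctan2(*(p-H)[::-1])
print(np.linalg.norm(p-H),np.degrees(a0)%360,st["tool_rot"],st["force"],st["width"])
for d in (40,45,50,55,60,65,70,75,80,85,90):
    a=np.pi+np.radians(.5+d) ; q=H+115*np.array([np.cos(a),np.sin(a)])
    print(d,end=" ");plan([*q,123.6],down(np.radians(d)),st)
```

```text
113.26852147144893 220.87452821667276 [ 3.13830856 -0.00340215  0.69429779] [ 2.76721263 -2.02876933  7.07352474] 15.780028447783822
40 shift [-0.0058 -0.0024  0.    ] turn [ 0.0021 -0.0022 -0.0024]
45 shift [-0.0039  0.031   0.0001] turn [ 0.0022 -0.0021 -0.058 ]
50 shift [0.0008 0.0641 0.0003] turn [ 0.0023 -0.002  -0.1136]
55 shift [0.0085 0.0966 0.0004] turn [ 0.0024 -0.0019 -0.1691]
60 shift [0.019  0.1284 0.0005] turn [ 0.0025 -0.0018 -0.2247]
65 shift [0.0321 0.1591 0.0007] turn [ 0.0025 -0.0017 -0.2802]
70 shift [0.0479 0.1886 0.0008] turn [ 0.0026 -0.0016 -0.3358]
75 shift [0.0663 0.2166 0.001 ] turn [ 0.0027 -0.0015 -0.3913]
80 shift [0.087  0.2429 0.0012] turn [ 0.0028 -0.0013 -0.4469]
85 shift [0.1099 0.2672 0.0013] turn [ 0.0028 -0.0012 -0.5024]
90 shift [0.1348 0.2895 0.0015] turn [ 0.0029 -0.0011 -0.558 ]
```

Emit:
move_arm(rows="-0.002 0.031 0 0.002 -0.002 -0.058 1;0.002 0.064 0 0.002 -0.002 -0.114 1;0.009 0.097 0 0.002 -0.002 -0.169 1;0.02 0.128 0 0.002 -0.002 -0.225 1;0.033 0.159 0 0.002 -0.002 -0.28 1;0.049 0.189 0 0.002 -0.002 -0.336 1;0.067 0.217 0 0.002 -0.002 -0.391 1;0.088 0.243 0 0.002 -0.001 -0.447 1;0.1 0.256 0 0.002 -0.001 -0.475 1;0.111 0.268 0 0.002 -0.001 -0.503 1;0.111 0.268 0 0.002 -0.001 -0.503 1;0.111 0.268 0 0.002 -0.001 -0.503 1")

```text
clock: 46.08
eef_pos: [543.7, 159.2, 123.6]
tool_rot: [3.14, -0.001, 1.485]
force: [4.8, 0.4, 4.6]
width: 16.3
gripper_force: 61.7
```

Run:
```python
from tub import *
st=read_state()
H=np.array([552,272.]);p=st["eef_pos"][:2];a0=np.arctan2(*(p-H)[::-1])
print(np.linalg.norm(p-H),np.degrees(a0)%360,st["tool_rot"],st["force"],st["width"])
for d in (85,87,89,91,93,95):
    a=np.pi+np.radians(.5+d) ; q=H+115*np.array([np.cos(a),np.sin(a)])
    print(d,end=" ");plan([*q,123.6],down(np.radians(d)),st)
```

```text
113.12086782906508 265.801570298541 [ 3.13986372e+00 -1.11092986e-03  1.48505448e+00] [4.83624191 0.37125221 4.58094335] 16.326059029010242
85 shift [-0.0063 -0.0019  0.0001] turn [ 0.0011 -0.0007  0.001 ]
87 shift [-0.006   0.0114  0.0001] turn [ 0.0011 -0.0007 -0.0213]
89 shift [-0.0052  0.0248  0.0001] turn [ 0.0011 -0.0007 -0.0435]
91 shift [-0.0039  0.0381  0.0002] turn [ 0.0011 -0.0006 -0.0657]
93 shift [-0.0022  0.0514  0.0002] turn [ 0.0011 -0.0006 -0.0879]
95 shift [0.     0.0646 0.0002] turn [ 0.0012 -0.0006 -0.1101]
```

Emit:
move_arm(rows="0 0.012 0 0 0 -0.022 1;0 0.022 0 0 0 -0.038 1;0.001 0.03 0 0 0 -0.052 1;0.001 0.034 0 0 0 -0.056 1;0.001 0.034 0 0 0 -0.056 1;0.001 0.034 0 0 0 -0.056 1")

```text
clock: 46.58
eef_pos: [552.8, 158.8, 123.6]
tool_rot: [-3.142, -0.001, 1.573]
force: [1.6, 1.8, 7.0]
width: 16.5
gripper_force: 61.9
```

Emit:
move_arm(rows="0 0.007 0 0 0 0 1;0 0.012 0 0 0 0 1;0 0.012 0 0 0 0 1;0 0.012 0 0 0 0 1")

```text
clock: 46.92
eef_pos: [555.2, 158.9, 123.7]
tool_rot: [-3.139, -0.001, 1.574]
force: [-1.2, 1.3, 10.6]
width: 16.6
gripper_force: 62.2
```

Emit:
move_arm(rows="0 0.01 0 0 0 0 1;0 0.02 0 0 0 0 1;0 0.02 0 0 0 0 1;0 0.02 0 0 0 0 1")

```text
clock: 47.25
eef_pos: [555.6, 158.9, 123.5]
tool_rot: [-3.128, -0.001, 1.575]
force: [-13.5, -0.4, 22.3]
width: 16.4
gripper_force: 64.4
```

The platter is at its stop: the force rose to 13.5 N and it stopped moving. I release and rise.

Emit:
move_arm(rows="0 0 0 0 0 0 0.5;0 0 0 0 0 0 0.2;0 0 0 0 0 0 -0.1;0 -0.01 0 0 0 0 -0.3;0 -0.02 0 0 0 0 -0.3;0 -0.02 0 0 0 0 -0.3;0 -0.02 -0.08 0 0 0 -0.3;0 -0.02 -0.18 0 0 0 -0.3;0 -0.02 -0.28 0 0 0 -0.3;0 -0.02 -0.38 0 0 0 -0.3;0 -0.02 -0.45 0 0 0 -0.3;0 -0.02 -0.45 0 0 0 -0.3")

```text
clock: 48.25
eef_pos: [558.4, 157.8, 262.0]
tool_rot: [3.137, -0.002, 1.575]
force: [1.4, 0.2, -0.5]
width: 55.3
gripper_force: 0.0
```

Emit:
move_arm(rows="0 -0.5 -0.2 0 0 0 -0.3;0 -0.5 -0.2 0 0 0 -0.3;0 -0.5 -0.2 0 0 0 -0.3;0 -0.5 -0.2 0 0 0 -0.3;0 -0.5 -0.2 0 0 0 -0.3;0 -0.5 -0.2 0 0 0 -0.3;0 -0.5 -0.2 0 0 0 -0.3")

```text
clock: 48.83
eef_pos: [406.4, 157.1, 317.7]
tool_rot: [-3.139, 0.0, 1.576]
force: [0.4, 0.2, -1.1]
width: 55.6
gripper_force: 0.0
```

Run:
```python
from tub import *
from meas import lidquad
t=get_image("top");s=get_image("scene")
print(lidquad(t))
a=cv2.resize(t["img"][130:270,125:385],None,fx=1.5,fy=1.5);b=cv2.resize(s["img"][140:290,210:410],None,fx=2,fy=2)
a=np.vstack([a,np.zeros((b.shape[0]-a.shape[0],a.shape[1],3),np.uint8)])
cv2.imwrite("pics/g1.png",np.hstack([a,b])[:,:,::-1])
```

```text
((527.9432373046875, -47.383644104003906), (186.44569396972656, 186.97836303710938), 11.343421936035156)
```

View pics/g1.png

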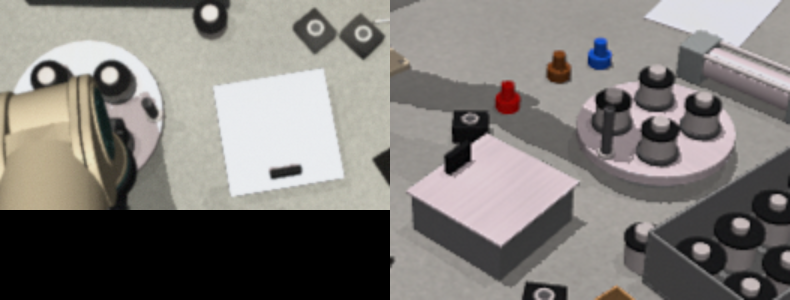

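The lid is flush on the tub, the post has turned a quarter to the side facing the tub (crop (607,130)), and the spare is untouched. I hand in.

```bash
python3 -c "
from cell import *
print(finish_job())"
```

```text
the job is handed in; nothing more can be done
None
```

The job is handed in: all three caps that were present stand upright in the tub, the lid is back on and flush, the index table is turned to its stop, and the spare actuator and screwdriver were not touched; early on, one mistyped move tugged the still-seated lid a few mm sideways with about 31 N, and I undid it.

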